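# Load the dish steriliser, close it and wind its timer

### The arm

A 7-joint arm with a two-finger parallel gripper is mounted at the origin on the work surface. World frame = base frame: x ahead of the robot, y to its left, z up, the work surface at z = 0. Lengths are in m, angles in rad, forces in N, time in s.
With the tool pointing down it reaches from about 0.4 to 0.85 m from the base axis. Payload 10.4 kg.
Tool frame: the origin (TCP) lies at the very end of the fingers, on their centre line; the grasp point (between the pads) lies 19 mm behind it; z points along the fingers, y is the line along which they close (so a half turn about z gives the same grasp; the last joint's range is limited). The gripper opens to 85 mm and grips with 20 to 120 N. Pads are 22 mm wide; open, the fingers measure 114 mm over their backs; the gripper's body (76 mm by 85 mm) begins 54 mm behind the grasp point. The pads swing forward as they close: fully open they stand 13 mm farther back than shut.
Start: joints at [1.087, 0.332, -0.065, 1.46, 0.022, 1.35, -0.088], TCP at [0.278, -0.56, 0.231] pointing down, gripper open.
Joint ranges: [-2.6, 2.6], [-0.5, 2.12], [-1.47, 1.34], [0.16, 2.42], [-1.27, 4.41], [0.06, 2.06], [-2.6, 2.6]. Speed limits (rad/s): [2.22, 2.22, 2.79, 2.79, 3.14, 3.14, 3.14].

### API

Orientations are given as a unit quaternion [x, y, z, w].
In Python, from workcell import manip, vision, order gives the robot as it stands. The module is installed in compiled form; this text tells all that it offers.
- The arm moves only by the tool move_arm, never from a script. Its argument "motion" is a list of rows, each a list of 3 entries, a list of its own where there are three numbers: the shift along the tool's x, y, z scaled (see below), then the turn, a rotation vector about the tool's x, y, z scaled (see below), then the opening, from -1 (shut) to 1 (fully open). In form: [[[dx, dy, dz], [wx, wy, wz], hand], ...]. A call has 1 to 12 rows; each row shifts and turns the commanded pose from where the row before left it, along the tool's axes as they then stand; what a row does not reach is not made up. The controller multiplies each number of a shift by 0.75 m and each number of a turn by pi/4 rad. A row lasts 1/10 s, in which the tool goes at most 50 mm and 8.59 degrees, less where a joint would pass 70% of its speed; a pose out of reach is approached as far as the arm can. A call with a number of a shift or a turn outside -1 to 1 is refused whole. A call with a gripper value outside its range is refused whole. The fingers move at their own pace and stop on an object; "newtons" is the grip in N (left out, the last holds). Time passes only in rows, so rows that do not move let the fingers close. It gives the time, the measured TCP pose, the force, the opening and the grip force at its end, in the units of the state.
- manip.get_obs(): the state, without advancing time (a new reading comes with each control period).
- vision.camera(name): name is "side" or "top"; returns a dict with "pixels" (384x512x3 uint8, red, green, blue), "fx", "fy", "cx", "cy" (pixels), "R" (3x3) and "t" (3): a world point X has camera coordinates R X + t. Camera axes: x right, y down, z forward; pixel columns grow to the right and rows downward; lengths in m; the calibration is good to about 2 mm. A picture is of the moment at which its call begins. There is no depth.
- order.hand_in(): hands the job in; it is judged then, once.
The state is a dict: "clock": time; "joint_pos": joint angles; "joint_velocities": joint speeds; "tau": joint torques, N m; "position": TCP position; "ee_rot": TCP orientation; "ft_force": force on the tool from outside, world axes, zero at the start; "torque": the same for the moment, N m; "grip_width": opening from 0.0 (shut) to 1.0 (fully open); "grasp_force": force on a finger pad.
Only numpy, scipy, OpenCV 4.12 (cv2) and the standard library are available. Lean on these libraries where they do the work, as an engineer would, in place of code of your own. Each camera call takes 0.05 s, during which the arm holds its last target. There are 200 camera calls.

### The job

The washed things on the grey mat (a lunch box, a small dish and steel tumblers, as many as are there) need sterilising: open the steriliser's clear cover until it stands upright, and put every one of them inside with its mouth up, flat on the tray floor, none on top of another, setting the tumblers down rather than dropping them. Then lower the cover gently, without letting it slam, until it is fully shut; after that wind the timer clockwise past its 30-minute top mark, turn it back down to 15 minutes and leave it there. Leave the green bottle, the blue cap and the jar where they are.

Things in the scene. Friction and masses are not known exactly. Their poses are not given: they have to be found in the camera images.
- steriliser: white dish steriliser, fixed. Origin: on the counter under its tray's centre; x away from the robot (yaw up to 0.12), y to the robot's left. Open tray 166 (x) by 386 (y) by 45 mm high, walls and floor 8 mm, 150 by 370 inside: all four items fit in one row along y, long sides along y, 12 mm gaps. A control end 100 mm wide, 50 high adjoins at -y
- tray_in (a point): centre of the tray's inner floor, 8 mm above the counter; axes as the steriliser
- cover (a joint): angle of the clear cover (rad), hinged on the tray's far top edge: 0 fully shut on the rim, grows opening upward, 1.57 upright, stop 1.65. Stiff friction hinge (0.5 N m): stays where left; 0.35 kg, about 4 N at the bar lifts it. A shell 166 by 386 mm, 55 deep, top 100 mm above the counter when shut. Starts at 0 to 0.25
- cover_bar (a point): middle of the cover's handle: round steel bar, 12 mm thick, 120 long, along the steriliser's y, on two arms 55 mm out from the cover's front edge. Shut, it is 85 mm above the counter. It can be pinched from above, fingers closing along the steriliser's x, and turns between them as the cover swings
- cover_hinge (a point): middle of the hinge line (along the steriliser's y), 83 mm beyond the tray's centre, 45 mm above the counter; the bar's middle is 221 mm from it towards the cover's front and 40 mm to the cover's outer side
- timer (a joint): angle of the timer knob (rad): 0 at the 0-minute mark, growing clockwise seen from above, 0.08 rad a minute: 15 minutes = 1.2, 30 minutes (top mark) = 2.4, end stop 2.7. Friction 0.06 N m, stays where left. Starts at 0 to 0.5
- timer_grip (a point): on the timer knob's vertical axis, 83 mm above the counter, on the control end. Grip bar 60 mm long, 14 thick, 62 to 96 mm above the counter; frame x along the bar to the pointer (white line). Ticks on the housing every 5 minutes, long at 0, 15, 30: at 15 the pointer points along the steriliser's +x, at 0 1.2 rad anticlockwise of that, at 30 1.2 rad clockwise
- timer_pointer (a point): pointer end of the timer's grip bar, on its top, 30 mm from the axis
- lunchbox: clear plastic open lunch box without lid, 105 (x) by 58 (y) by 45 mm high, walls 3.5 mm; origin at the centre of its underside, z up, mouth up. May be absent
- dish: white ceramic oblong dish, 90 (x) by 55 (y) by 24 mm high, walls 5 mm; origin at the centre of its underside, z up. May be absent
- tumbler_a: steel tumbler, 54 mm across at the foot, 56 at the rim, 70 mm high, open at the top; origin at the centre of its underside, z up. May be absent
- tumbler_b: steel tumbler, the same as tumbler_a. May be absent
- green_bottle: green glass bottle, 62 mm across, 210 mm tall, standing at the robot's left; leave alone
- blue_cap: blue plastic cap, 40 mm across, 16 mm high; leave alone
- jar: white ceramic jar with wooden lid, 72 mm across, 100 mm high, at the far side; leave alone
Not all that is in view belongs to the job. What is shaped like the tumbler_a but pink or red is not meant. What is meant by the dish is not yellow, and is the larger of those in its own colour.

How it is judged:
By the outcome, as a careful person would: the job done as asked, in the order asked, and still so for the second after the job is handed in, with the robot touching nothing.
Of lunchbox, dish, tumbler_a, tumbler_b only 2 to 4 are there at a start; the rules pass over those that are not, and their reading is None.
At some moment in a run one of lunchbox, dish may be knocked a few centimetres aside while the robot is not near it.
It also fails if it takes over 210 s, if anything falls off the work surface, if the arm or the gripper's body presses on something with over 40 N, if the wrist force passes 120 N, or if a joint passes its speed limit or range.

## Working session

There is one attempt and no reset: what is moved stays moved. The work goes in short steps, Python scripts to look and compute and a tool call to move; the robot and the scene stay as the last step left them, time stands still between calls to the robot, and variables do not carry over. Pictures are saved under pics/ and viewed, at most 14 in all, crops included, and the job is handed in when it is done.

Besides the shell and the picture viewer there is one more tool, called after ">>>" in YAML: its name, and indented under it one key for each argument. move_arm: Moves the arm, as the interface text tells. Its arguments: {"type":"object","properties":{"motion":{"type":"array"},"newtons":{"type":"number"}},"required":["motion"]}

```bash
mkdir -p pics; cat > h.py <<'E'
import numpy as np, cv2
from workcell import manip, vision, order
def snap(n,f=None):
    c=vision.camera(n); im=cv2.cvtColor(c["pixels"],cv2.COLOR_RGB2BGR)
    if f: cv2.imwrite('pics/'+f+'.png',im)
    return c,im
def ray(c,u,v):
    R=np.array(c["R"]);t=np.array(c["t"])
    return -R.T@t, R.T@np.array([(u-c["cx"])/c["fx"],(v-c["cy"])/c["fy"],1.])
def plane(c,u,v,z):
    o,d=ray(c,u,v); return o+d*(z-o[2])/d[2]
def proj(c,X):
    p=np.array(c["R"])@np.array(X)+np.array(c["t"]); return np.array([c["fx"]*p[0]/p[2]+c["cx"],c["fy"]*p[1]/p[2]+c["cy"]])
def tri(c1,p1,c2,p2):
    o1,d1=ray(c1,*p1);o2,d2=ray(c2,*p2)
    s=np.linalg.lstsq(np.c_[d1,-d2],o2-o1,rcond=None)[0]
    a=o1+s[0]*d1;b=o2+s[1]*d2; return (a+b)/2,np.linalg.norm(a-b)
E
python3 - <<'E'
from h import *
for n in("top","side"):
    c,im=snap(n); cv2.imwrite(f'pics/{n}0.png',cv2.resize(im,(800,600),interpolation=cv2.INTER_CUBIC))
    print(n,c["fx"],c["cx"],c["cy"],np.round(ray(c,256,192),3))
o=manip.get_obs();print(o)
E
```

```text
top 355.1465113966077 258.00915539939166 191.82874918127567 [[ 0.307 -0.064  1.217]
 [ 0.168  0.011 -0.986]]
side 472.8249611119064 255.63566538470081 190.12773760079344 [[ 0.042  0.939  0.847]
 [ 0.35  -0.741 -0.573]]
{'clock': 0.1, 'joint_pos': array([ 1.0874124 ,  0.33278814, -0.06472221,  1.46083743,  0.02163214,
        1.34991453, -0.08853151]), 'joint_velocities': array([ 0.00049187, -0.00075416, -0.00114724, -0.00304396,  0.00175935,
        0.00056615, -0.00214504]), 'tau': array([ 1.28077991e-03, -6.26747704e+01,  4.90765914e-02, -3.92425489e+01,
        1.63794978e-02,  6.93034002e-03,  2.37989690e-05]), 'position': array([ 0.27775879, -0.5595185 ,  0.23061789]), 'ee_rot': array([ 9.73575019e-01,  2.28366570e-01, -1.81946178e-04, -5.98334028e-04]), 'ft_force': array([-0.59989012,  0.26709107, -0.73674504]), 'torque': array([ 0.06562391,  0.04871659, -0.0164505 ]), 'grasp_force': 0.0, 'grip_width': 1.0003888082012624}
```

View pics/top0.png

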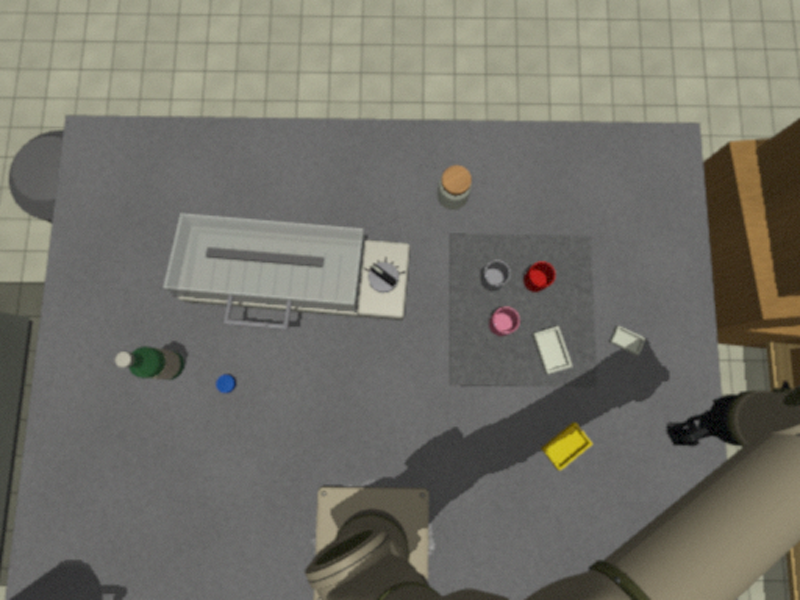

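View pics/side0.png

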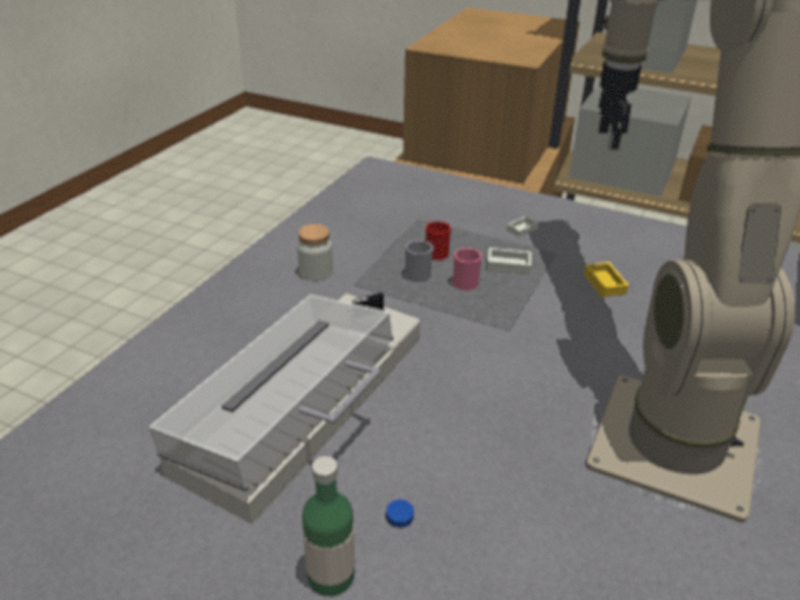

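The mat holds one steel tumbler (top ≈497,273), a white dish (≈552,350) and red and pink decoys. The small white dish lies off the mat, and I see no lunch box. The cover is slightly open, with its bar at ≈(258,325) in top and ≈(357,393) in side. I'll look at enlarged crops.

```bash
python3 - <<'E'
from h import *
a=cv2.imread('pics/top0.png')
c,t=snap("top"); c2,s=snap("side")
def crop(im,x0,y0,x1,y1,k): return cv2.resize(im[y0:y1,x0:x1],None,fx=k,fy=k,interpolation=cv2.INTER_CUBIC)
A=crop(t,100,130,270,215,4.7); B=crop(s,95,180,275,335,3.8)
cv2.imwrite('pics/ctop.png',A); cv2.imwrite('pics/cside.png',B)
M=crop(t,280,145,430,255,4); M=cv2.convertScaleAbs(M,alpha=1.8,beta=-60);cv2.imwrite('pics/mat.png',M)
# blobs on mat
hsv=cv2.cvtColor(t,cv2.COLOR_BGR2HSV)
w=((hsv[...,1]<40)&(hsv[...,2]>150)).astype(np.uint8)
for n,im,cc,(x0,y0,x1,y1) in(("top",t,c,(285,150,385,245)),("side",s,c2,(225,135,350,210))):
    h=cv2.cvtColor(im,cv2.COLOR_BGR2HSV); m=np.zeros(im.shape[:2],np.uint8)
    m[y0:y1,x0:x1]=((h[...,1]<50)&(h[...,2]>140))[y0:y1,x0:x1]*255
    for k in cv2.findContours(m,0,2)[0]:
        if cv2.contourArea(k)>30:print(n,cv2.minAreaRect(k))
E
```

```text
top ((353.8500061035156, 223.55001831054688), (27.511816024780273, 16.443843841552734), 71.56504821777344)
top ((315.5, 176.5), (7.0, 9.0), 90.0)
side ((246.5, 198.5), (21.0, 43.0), 90.0)
side ((326.0205078125, 163.77459716796875), (28.609294891357422, 9.687323570251465), 5.194429397583008)
```

View pics/ctop.png

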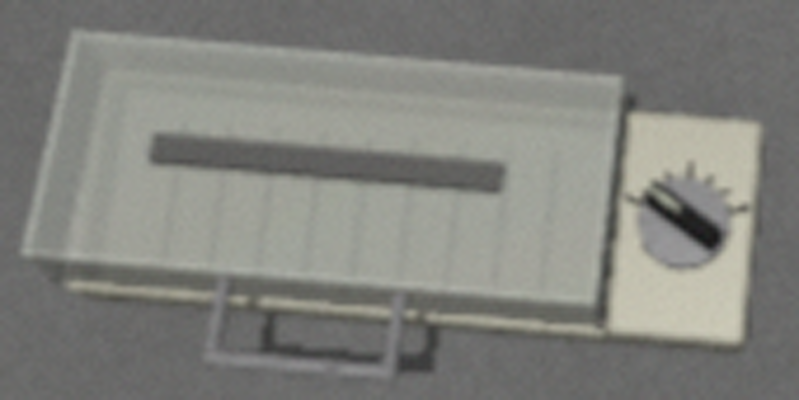

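View pics/cside.png

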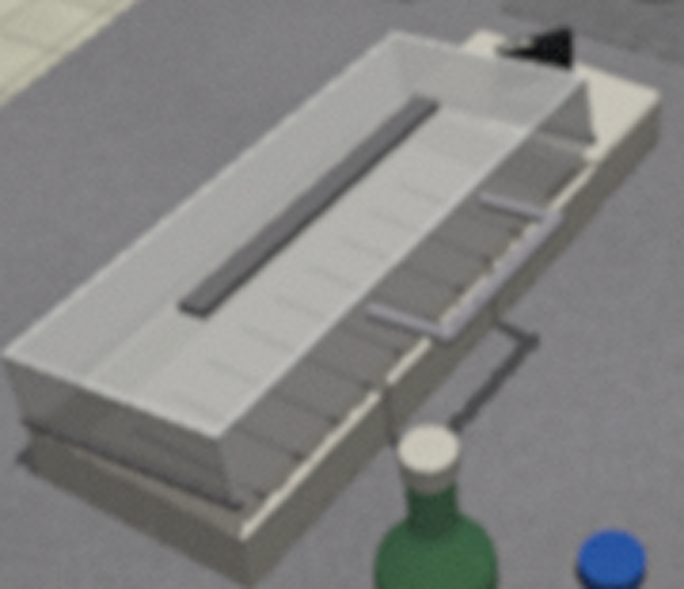

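View pics/mat.png

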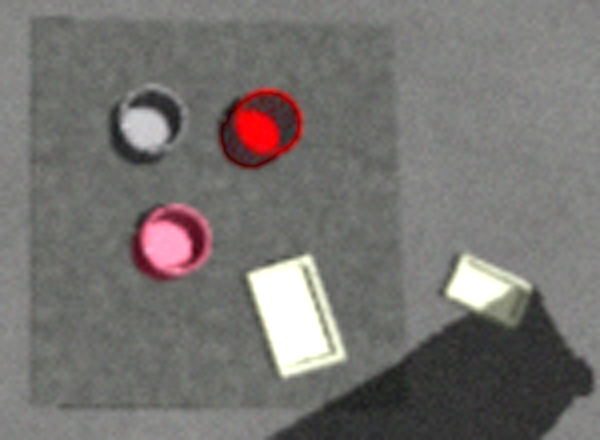

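The top crop shows the control-end corners at (628,112), (762,122), (743,343) and (607,333), and the bar from (208,357) to (392,374). In the side crop the bar runs from (443,333) to (557,215). The knob pointer (white) points to the upper left, near the 0 tick. The mat holds only one steel tumbler and the white dish.

```bash
python3 - <<'E'
from h import *
T,_=snap("top");S,_=snap("side")
ct=lambda u,v:(u/4.7+100-.39,v/4.7+130-.39)
cs=lambda u,v:(u/3.8+95-.37,v/3.8+180-.37)
mt=lambda u,v:(u/4+280-.375,v/4+145-.375)
r=lambda x:np.round(x,4)
C=[plane(T,*ct(*p),.05) for p in[(628,112),(762,122),(743,343),(607,333)]]
for k in C:print('ctl',r(k))
for i,j in((0,1),(1,2),(2,3),(3,0)):print(r(np.linalg.norm(C[i]-C[j])))
print('nearR tri',tri(T,ct(743,343),S,cs(660,95)))
f=((C[0]+C[1])-(C[2]+C[3]));yaw=np.arctan2(f[1],f[0]);g=(C[0]+C[3])-(C[1]+C[2]);yaw2=np.arctan2(-g[0],g[1]);print('yaw',yaw,yaw2)
fl=plane(T,*ct(68,290),.045);print('frontleft',r(fl)); g=fl-C[2];print('yaw3',np.arctan2(-g[0],g[1]),np.linalg.norm(g))
print('frontleft tri',plane(S,*cs(245,540),.045))
y=np.arctan2(-g[0],g[1]);X=np.array([np.cos(y),np.sin(y),0]);Y=np.array([-np.sin(y),np.cos(y),0])
mid=sum(C)/4; print('origin', r(mid+.243*Y), r((fl+C[2])/2+X*.083+Y*.05))
for a,b in(((208,357),(443,333)),((392,374),(557,215)),((300,366),(500,274))):print('bar',tri(T,ct(*a),S,cs(*b)))
print('knob',r(plane(T,*ct(684,222),.06)),r(plane(T,*ct(655,193),.096)),r(plane(T,*ct(719,242),.096)))
D=[plane(T,*mt(*p),.024) for p in[(248,274),(309,254),(346,357),(285,377)]]
print('dish',r(sum(D)/4),[r(np.linalg.norm(D[i]-D[i-1])) for i in range(4)]);d=(D[2]+D[3]-D[0]-D[1]);print('dishax',np.arctan2(d[1],d[0]))
print('dish tri',tri(T,mt(297,315.5),S,(326.3,162.5)))
print('tumbler',r(plane(T,*mt(152,118),.07)),tri(T,mt(152,118),S,(419*.64,249*.64)))
print('mat z', 0)
E
```

```text
ctl [0.6374 0.028  0.05  ]
ctl [ 0.6311 -0.0689  0.05  ]
ctl [ 0.4699 -0.0574  0.05  ]
ctl [0.4759 0.0388 0.05  ]
0.0971
0.1616
0.0964
0.1619
nearR tri (array([ 0.47125387, -0.05713946,  0.04523482]), np.float64(0.0013264236230548813))
yaw -0.06919582440808628 -0.06293728793164877
frontleft [0.5027 0.4247 0.045 ]
yaw3 -0.0677296196358243 0.48321946565633817
frontleft tri [0.50345033 0.42672233 0.045     ]
origin [0.57   0.2276 0.05  ] [0.5725 0.2279 0.0475]
bar (array([0.44752413, 0.2982456 , 0.11666351]), np.float64(0.0017556854623758452))
bar (array([0.43761218, 0.17521348, 0.11631402]), np.float64(0.0014121939258274396))
bar (array([0.44308767, 0.23740284, 0.11466802]), np.float64(0.0029219908732369963))
knob [ 0.5545 -0.0145  0.06  ] [0.567  0.0043 0.096 ] [ 0.5331 -0.0403  0.096 ]
dish [ 0.4072 -0.3806  0.024 ] [np.float64(0.0904), np.float64(0.0548), np.float64(0.0906), np.float64(0.0542)]
dishax -2.8243340815187725
dish tri (array([ 0.40682589, -0.37911597,  0.02960706]), np.float64(0.000755811798514206))
tumbler [ 0.5646 -0.2541  0.07  ] (array([ 0.56521399, -0.25534455,  0.0639139 ]), np.float64(0.0014534766945444914))
mat z 0
```

>>> move_arm:
  motion:
    - [[0,0,0],[0,0,-0.19],-0.2]
    - [[0,0,0],[0,0,-0.19],-0.2]
    - [[0,0,0],[0,0,-0.19],-0.2]
    - [[0,0,0],[0,0,-0.19],-0.2]
    - [[0,0,0],[0,0,-0.19],-0.2]
    - [[0,0,0],[0,0,-0.19],-0.2]
    - [[0,0,0],[0,0,-0.19],-0.2]
    - [[0.045,0.045,0],[0,0,0],-0.2]
    - [[0.045,0.045,0],[0,0,0],-0.2]
    - [[0.045,0.045,0],[0,0,0],-0.2]
    - [[0.045,0.045,0],[0,0,0],-0.2]
    - [[0,0,0],[0,0,0],-0.2]
  newtons: 40

```text
clock: 1.5
position: [0.4277, -0.4274, 0.2316]
ee_rot: [0.726, 0.688, 0.002, 0.0]
ft_force: [-0.0, 0.4, 0.5]
grip_width: 0.399
grasp_force: 0.0
```

```bash
cat >> h.py <<'E'
from scipy.spatial.transform import Rotation as Ro
O=np.array([.571,.228,0]);YAW=-.067
SX=np.array([np.cos(YAW),np.sin(YAW),0]);SY=np.array([-np.sin(YAW),np.cos(YAW),0]);SZ=np.array([0,0,1.])
def ster(x,y,z): return O+x*SX+y*SY+z*SZ
def need(target,yaw_y=None):
    """print shift to target in tool axes (scaled total), and z turn so that tool y lies along yaw_y (mod pi)"""
    o=manip.get_obs();R=Ro.from_quat(o["ee_rot"]).as_matrix()
    d=(np.array(target)-o["position"])
    s=R.T@d/.75
    yy=np.arctan2(R[1,1],R[0,1]);print("clk",round(o["clock"],2),"pos",np.round(o["position"],4),"yaw_y",round(yy,3),"tiltz",np.round(R[:,2],3),"j",np.round(o["joint_pos"],2))
    print("shift total",np.round(s,4),"len mm",round(1000*np.linalg.norm(d),1),"F",np.round(o["ft_force"],1),"w",round(o["grip_width"],3),"gf",round(o["grasp_force"],1))
    if yaw_y is not None:
        a=(yaw_y-yy+np.pi/2)%np.pi-np.pi/2; print("turn z (scaled total)",round(-a/(np.pi/4),4))
E
python3 -c "
from h import *
need([.4425,.2367,.16],YAW)"
```

```text
clk 1.5 pos [ 0.4277 -0.4274  0.2316] yaw_y -0.055 tiltz [ 0.003  0.002 -1.   ] j [ 0.96  0.31 -0.31  1.51  0.09  1.35  0.59]
shift total [ 0.885  -0.029   0.0977] len mm 668.1 F [-0.   0.4  0.5] w 0.399 gf 0.0
turn z (scaled total) 0.0157
```

>>> move_arm:
  motion:
    - [[0.06,0,0],[0,0,0.015],-0.2]
    - [[0.064,-0.002,0],[0,0,0],-0.2]
    - [[0.064,-0.002,0],[0,0,0],-0.2]
    - [[0.064,-0.002,0],[0,0,0],-0.2]
    - [[0.064,-0.002,0],[0,0,0],-0.2]
    - [[0.064,-0.002,0],[0,0,0],-0.2]
    - [[0.064,-0.002,0],[0,0,0],-0.2]
    - [[0.064,-0.002,0],[0,0,0],-0.2]
    - [[0.064,-0.002,0],[0,0,0],-0.2]
    - [[0.064,-0.002,0],[0,0,0],-0.2]
    - [[0.064,-0.002,0],[0,0,0],-0.2]
    - [[0.064,-0.002,0],[0,0,0],-0.2]

```text
clock: 2.7
position: [0.4485, 0.1403, 0.2317]
ee_rot: [0.734, 0.679, 0.0, 0.001]
ft_force: [0.5, -0.8, -0.4]
grip_width: 0.395
grasp_force: 0.0
```

>>> move_arm:
  motion:
    - [[0.06,0,0.03],[0,0,0],-0.2]
    - [[0.04,0,0.03],[0,0,0],-0.2]
    - [[0.02,0,0.03],[0,0,0],-0.2]
    - [[0,0,0],[0,0,0],-0.2]
    - [[0,0,0],[0,0,0],-0.2]

```text
clock: 3.2
position: [0.4555, 0.2277, 0.1641]
ee_rot: [0.734, 0.679, -0.0, -0.0]
ft_force: [-0.4, -0.4, -0.5]
grip_width: 0.399
grasp_force: 0.0
```

```bash
python3 -c "
from h import *
need([.4425,.2367,.097],YAW)
c,s=snap('side');cv2.imwrite('pics/bar1.png',cv2.resize(s[150:330,80:320],None,fx=3,fy=3,interpolation=2))"
```

```text
clk 3.2 pos [0.4555 0.2277 0.1641] yaw_y -0.077 tiltz [-0.001 -0.    -1.   ] j [ 0.27  0.24 -0.91  1.81  0.2   1.19 -0.78]
shift total [ 0.0106 -0.0182  0.0894] len mm 68.9 F [-0.4 -0.4 -0.5] w 0.399 gf 0.0
turn z (scaled total) -0.0124
```

View pics/bar1.png

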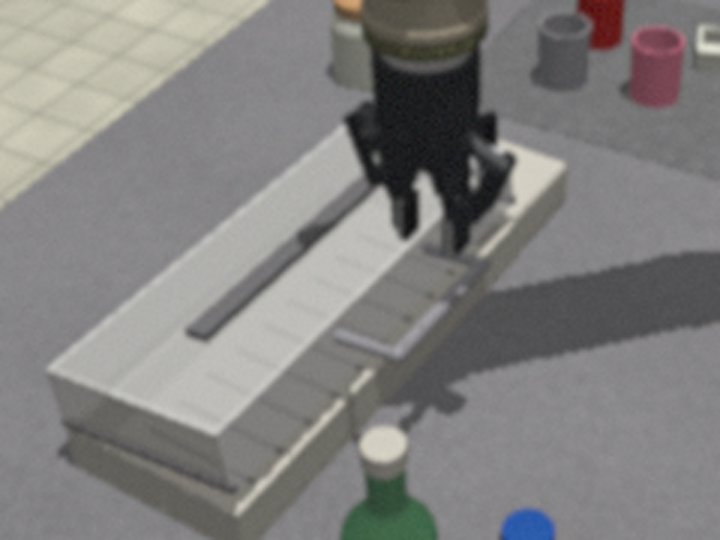

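The gripper is above the bar, fingers either side of it along x once shifted back 14 mm (tips ≈(405,225) and (455,240), bar ≈(440,305)).

>>> move_arm:
  motion:
    - [[0.01,-0.018,0],[0,0,-0.012],-0.2]
    - [[0,0,0.022],[0,0,0],-0.2]
    - [[0,0,0.022],[0,0,0],-0.2]
    - [[0,0,0.022],[0,0,0],-0.2]
    - [[0,0,0.022],[0,0,0],-0.2]
    - [[0,0,0],[0,0,0],-0.2]
    - [[0,0,0],[0,0,0],-1]
    - [[0,0,0],[0,0,0],-1]
    - [[0,0,0],[0,0,0],-1]
    - [[0,0,0],[0,0,0],-1]
    - [[0,0,0],[0,0,0],-1]
  newtons: 30

```text
clock: 4.35
position: [0.4423, 0.2369, 0.0985]
ee_rot: [0.731, 0.683, -0.0, 0.0]
ft_force: [-5.5, -0.9, 3.2]
grip_width: 0.126
grasp_force: 29.5
```

```bash
python3 -c "
from h import *
need([.4425,.2367,.097],YAW)"
```

```text
clk 4.35 pos [0.4423 0.2369 0.0985] yaw_y -0.067 tiltz [-0. -0. -1.] j [ 0.21  0.31 -0.9   1.9   0.27  1.06 -0.86]
shift total [-0.0002  0.0003  0.0021] len mm 1.6 F [-5.5 -0.9  3.2] w 0.126 gf 29.5
turn z (scaled total) -0.0006
```

```bash
cat >> h.py <<'E'
def arc(p0,p1,n):
    p=np.linspace(p0,p1,n+1);r=.2246/.75
    return np.round(np.c_[np.diff(-r*np.cos(p)),-np.diff(r*np.sin(p))],3).tolist()
E
python3 -c "
from h import *
print(arc(.325,1.75,22))"
```

```text
[[0.007, -0.018], [0.008, -0.018], [0.009, -0.017], [0.01, -0.017], [0.011, -0.016], [0.012, -0.015], [0.013, -0.014], [0.014, -0.013], [0.015, -0.012], [0.016, -0.011], [0.016, -0.01], [0.017, -0.009], [0.018, -0.008], [0.018, -0.007], [0.018, -0.006], [0.019, -0.005], [0.019, -0.003], [0.019, -0.002], [0.019, -0.001], [0.019, 0.0], [0.019, 0.002], [0.019, 0.003]]
```

>>> move_arm:
  motion:
    - [[0,0.007,-0.018],[0,0,0],-1]
    - [[0,0.008,-0.018],[0,0,0],-1]
    - [[0,0.009,-0.017],[0,0,0],-1]
    - [[0,0.01,-0.017],[0,0,0],-1]
    - [[0,0.011,-0.016],[0,0,0],-1]
    - [[0,0.012,-0.015],[0,0,0],-1]
    - [[0,0.013,-0.014],[0,0,0],-1]
    - [[0,0.014,-0.013],[0,0,0],-1]
    - [[0,0.015,-0.012],[0,0,0],-1]
    - [[0,0.016,-0.011],[0,0,0],-1]
    - [[0,0.016,-0.01],[0,0,0],-1]
    - [[0,0,0],[0,0,0],-1]

```text
clock: 5.55
position: [0.5414, 0.2303, 0.2241]
ee_rot: [0.731, 0.683, 0.001, 0.001]
ft_force: [-17.5, -8.3, 31.2]
grip_width: 0.123
grasp_force: 32.6
```

```bash
python3 -c "
from h import *
p=(.325+1.75)/2
need(ster(.083-.2246*np.cos(p),.009,.045+.2246*np.sin(p)-.018),YAW)"
```

```text
clk 5.55 pos [0.5414 0.2303 0.2241] yaw_y -0.068 tiltz [ 0.002  0.    -1.   ] j [ 0.21  0.38 -0.87  1.54  0.29  1.36 -0.76]
shift total [ 0.0116 -0.002   0.0049] len mm 9.5 F [-17.5  -8.3  31.2] w 0.123 gf 32.6
turn z (scaled total) -0.0016
```

>>> move_arm:
  motion:
    - [[0,-0.002,-0.004],[0,0,0],-1]
    - [[0,0,0],[0,0,0],-1]
    - [[0,0,0],[0,0,0],-1]

```text
clock: 5.85
position: [0.5399, 0.2303, 0.2235]
ee_rot: [0.731, 0.683, 0.001, 0.0]
ft_force: [-2.3, 0.5, 7.8]
grip_width: 0.126
grasp_force: 31.3
```

>>> move_arm:
  motion:
    - [[0,0.017,-0.01],[0,0,0],-1]
    - [[0,0.018,-0.009],[0,0,0],-1]
    - [[0,0.018,-0.007],[0,0,0],-1]
    - [[0,0.018,-0.006],[0,0,0],-1]
    - [[0,0.019,-0.005],[0,0,0],-1]
    - [[0,0.019,-0.003],[0,0,0],-1]
    - [[0,0.019,-0.002],[0,0,0],-1]
    - [[0,0.019,-0.001],[0,0,0],-1]
    - [[0,0.019,0],[0,0,0],-1]
    - [[0,0.018,0.001],[0,0,0],-1]
    - [[0,0,0],[0,0,0],-1]
    - [[0,0,0],[0,0,0],-1]

```text
clock: 7.05
position: [0.6779, 0.2202, 0.254]
ee_rot: [0.731, 0.682, 0.001, 0.0]
ft_force: [2.8, -0.6, 5.2]
grip_width: 0.129
grasp_force: 31.6
```

```bash
python3 -c "
from h import *
p=1.75
need(ster(.083-.2246*np.cos(p),0,.045+.2246*np.sin(p)-.015),YAW)
c,s=snap('side','open1')"
```

```text
clk 7.05 pos [0.6779 0.2202 0.254 ] yaw_y -0.069 tiltz [ 0.002  0.    -1.   ] j [ 0.07  0.63 -0.78  1.12  0.43  1.54 -0.68]
shift total [0.0009 0.0211 0.0041] len mm 16.1 F [ 2.8 -0.6  5.2] w 0.129 gf 31.6
turn z (scaled total) -0.0025
```

View pics/open1.png

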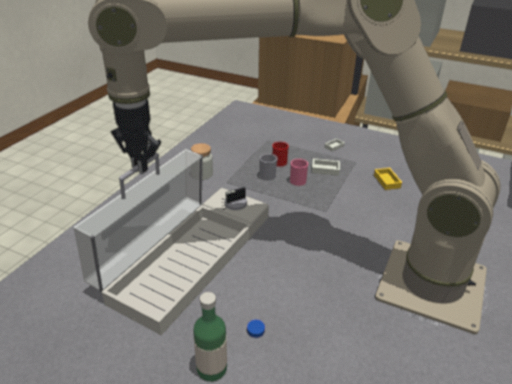

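The cover is almost upright (handle at ≈(140,172)), with about 16 mm still to go.

>>> move_arm:
  motion:
    - [[0,0.011,0.001],[0,0,0],-1]
    - [[0,0.012,0.002],[0,0,0],-1]
    - [[0,0,0],[0,0,0],-1]
    - [[0,0,0],[0,0,0],-1]

```text
clock: 7.5
position: [0.6955, 0.219, 0.2512]
ee_rot: [0.731, 0.682, 0.001, 0.001]
ft_force: [3.1, -1.5, 4.2]
grip_width: 0.122
grasp_force: 31.9
```

```bash
python3 -c "
from h import *
p=1.75
need(ster(.083-.2246*np.cos(p),0,.045+.2246*np.sin(p)-.015),YAW)
c,s=snap('top');cv2.imwrite('pics/open2.png',cv2.resize(s[110:240,90:290],None,fx=4,fy=4,interpolation=2))"
```

```text
clk 7.5 pos [0.6955 0.219  0.2512] yaw_y -0.069 tiltz [ 0.002 -0.    -1.   ] j [ 0.06  0.67 -0.76  1.06  0.44  1.56 -0.66]
shift total [ 0.0009 -0.0024  0.0003] len mm 1.9 F [ 3.1 -1.5  4.2] w 0.122 gf 31.9
turn z (scaled total) -0.0023
```

View pics/open2.png

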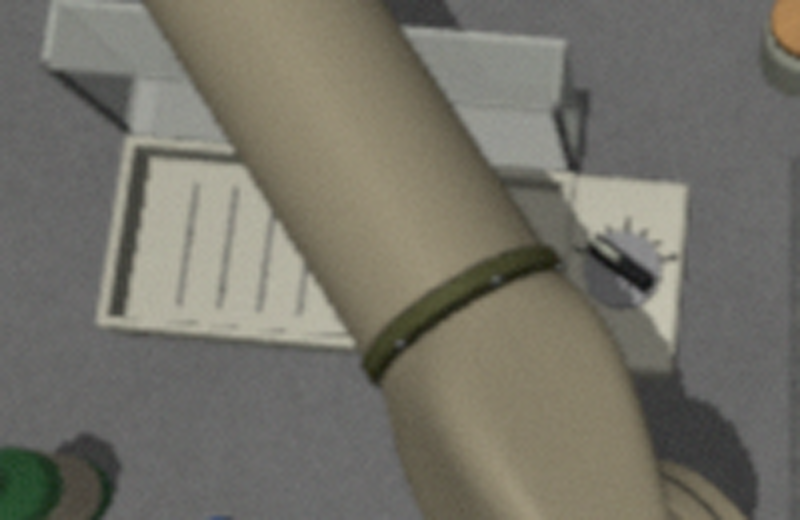

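The tool position puts the cover at about 1.58 rad, and its outer face stands past the hinge in the picture. I'll release and go for the tumbler.

>>> move_arm:
  motion:
    - [[0,0,0],[0,0,0],-0.2]
    - [[0,0,0],[0,0,0],-0.2]
    - [[0,0,0],[0,0,0],-0.2]
    - [[0,0,0],[0,0,0],-0.2]
    - [[0,0,-0.03],[0,0,0],-0.2]
    - [[0,0,-0.05],[0,0,0],-0.2]
    - [[0,0,-0.05],[0,0,0],-0.2]
    - [[-0.05,-0.03,0],[0,0,0],-0.2]
    - [[-0.05,-0.03,0],[0,0,0],-0.2]
    - [[-0.05,-0.03,0],[0,0,0],-0.2]
    - [[-0.05,-0.03,0],[0,0,0],-0.2]
    - [[0,0,0],[0,0,0],1]

```text
clock: 8.75
position: [0.5929, 0.0696, 0.3489]
ee_rot: [0.733, 0.68, -0.001, 0.002]
ft_force: [0.1, -0.0, 0.2]
grip_width: 0.557
grasp_force: 0.0
```

```bash
python3 -c "
from h import *
need([.565,-.2547,.15],-.785)
c,s=snap('side')
c,s=snap('top')
h=cv2.cvtColor(s,cv2.COLOR_BGR2HSV);m=((h[...,1]<50)&(h[...,2]>140)).astype(np.uint8);m[:150]=0;m[245:]=0;m[:,:285]=0;m[:,385:]=0
print([cv2.minAreaRect(k) for k in cv2.findContours(m,0,2)[0] if cv2.contourArea(k)>30])
print(plane(c,280+265/4,145+125/4,.07),plane(c,280+175/4,145+240/4,.07))"
```

```text
clk 8.75 pos [0.5929 0.0696 0.3489] yaw_y -0.076 tiltz [ 0.    -0.004 -1.   ] j [ 0.43  0.34 -0.83  1.3   0.25  1.61 -0.44]
shift total [-0.4328 -0.0044  0.267 ] len mm 381.4 F [ 0.1 -0.   0.2] w 0.557 gf 0.0
turn z (scaled total) 0.903
[((353.8499450683594, 223.55001831054688), (27.51181411743164, 16.443843841552734), 71.56504821777344)]
[ 0.55856241 -0.34838467  0.07      ] [ 0.46198583 -0.27251051  0.07      ]
```

>>> move_arm:
  motion:
    - [[-0.055,0,0],[0,0,0],0.9]
    - [[-0.055,0,0],[0,0,0],0.9]
    - [[-0.055,0,0.02],[0,0,0],0.9]
    - [[-0.055,0,0.02],[0,0,0],0.9]
    - [[-0.055,0,0.02],[0,0,0],0.9]
    - [[-0.055,-0.002,0.02],[0,0,0],0.9]
    - [[-0.055,-0.002,0.02],[0,0,0],0.9]
    - [[-0.048,0,0.02],[0,0,0],0.9]
    - [[0,0,0.02],[0,0,0.18],0.9]
    - [[0,0,0.02],[0,0,0.18],0.9]
    - [[0,0,0.02],[0,0,0.18],0.9]
    - [[0,0,0.02],[0,0,0.18],0.9]

```text
clock: 10.05
position: [0.5706, -0.2459, 0.1975]
ee_rot: [0.893, 0.45, 0.0, -0.0]
ft_force: [-0.1, 0.3, 0.6]
grip_width: 0.948
grasp_force: 0.0
```

>>> move_arm:
  motion:
    - [[0,0,0.02],[0,0,0.18],0.9]
    - [[0,0,0.02],[0,0,0],0.9]
    - [[0,0,0],[0,0,0],0.9]
    - [[0,0,0],[0,0,0],0.9]

```text
clock: 10.45
position: [0.5697, -0.247, 0.1684]
ee_rot: [0.921, 0.39, 0.0, -0.0]
ft_force: [-0.4, 0.7, 0.4]
grip_width: 0.949
grasp_force: 0.0
```

```bash
python3 -c "
from h import *
need([.565,-.2547,.033],-.785)
c,s=snap('side');cv2.imwrite('pics/tum1.png',cv2.resize(s[90:210,210:370],None,fx=4,fy=4,interpolation=2))"
```

```text
clk 10.45 pos [ 0.5697 -0.247   0.1684] yaw_y -0.77 tiltz [-0.     0.001 -1.   ] j [ 0.77  0.42 -0.56  1.53  0.23  1.26 -0.59]
shift total [-0.0118  0.0027  0.1806] len mm 135.7 F [-0.4  0.7  0.4] w 0.949 gf 0.0
turn z (scaled total) 0.0189
```

View pics/tum1.png

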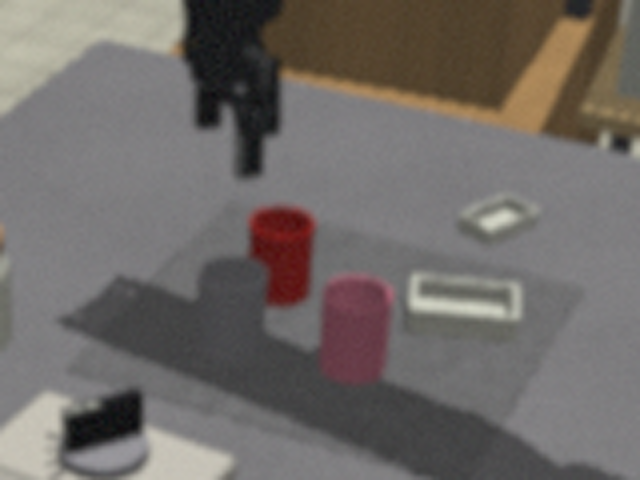

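The tumbler (crop ≈(235,310)) is below the open fingers and clear of the red cup. I'll descend.

>>> move_arm:
  motion:
    - [[-0.012,0.003,0],[0,0,0.019],0.9]
    - [[0,0,0.036],[0,0,0],0.9]
    - [[0,0,0.036],[0,0,0],0.9]
    - [[0,0,0.036],[0,0,0],0.9]
    - [[0,0,0.036],[0,0,0],0.9]
    - [[0,0,0.036],[0,0,0],0.9]
    - [[0,0,0],[0,0,0],0.9]
    - [[0,0,0],[0,0,0],-0.5]
    - [[0,0,0],[0,0,0],-0.5]
    - [[0,0,0],[0,0,0],-0.5]
    - [[0,0,0],[0,0,0],-0.5]
    - [[0,0,0],[0,0,0],-0.5]
  newtons: 30

```text
clock: 11.7
position: [0.5655, -0.2564, 0.0357]
ee_rot: [0.925, 0.381, 0.001, 0.001]
ft_force: [-2.9, 1.2, 7.6]
grip_width: 0.658
grasp_force: 31.7
```

>>> move_arm:
  motion:
    - [[0,0,-0.01],[0,0,0],-0.5]
    - [[0,0,-0.03],[0,0,0],-0.5]
    - [[0,0,-0.04],[0,0,0],-0.5]
    - [[0,0,-0.04],[0,0,0],-0.5]
    - [[0,0,-0.04],[0,0,0],-0.5]
    - [[0,0,0],[0,0,-0.19],-0.5]
    - [[0,0,0],[0,0,-0.19],-0.5]
    - [[0,0,0],[0,0,-0.19],-0.5]
    - [[0,0,0],[0,0,-0.19],-0.5]
    - [[0,0,0],[0,0,-0.15],-0.5]
    - [[0,0,0],[0,0,0],-0.5]

```text
clock: 12.8
position: [0.5646, -0.256, 0.1543]
ee_rot: [0.732, 0.681, 0.0, 0.0]
ft_force: [0.2, -0.5, -2.3]
grip_width: 0.654
grasp_force: 32.4
```

```bash
python3 -c "
from h import *
need(ster(0,-.09,.16),YAW)
c,s=snap('side');cv2.imwrite('pics/tum2.png',cv2.resize(s[90:210,210:370],None,fx=2.5,fy=2.5,interpolation=2))"
```

```text
clk 12.8 pos [ 0.5646 -0.256   0.1543] yaw_y -0.073 tiltz [ 0.001 -0.    -1.   ] j [ 0.87  0.46 -0.68  1.55  0.3   1.24  0.07]
shift total [ 0.5242 -0.0378 -0.0079] len mm 394.2 F [ 0.2 -0.5 -2.3] w 0.654 gf 32.4
turn z (scaled total) -0.0078
```

View pics/tum2.png

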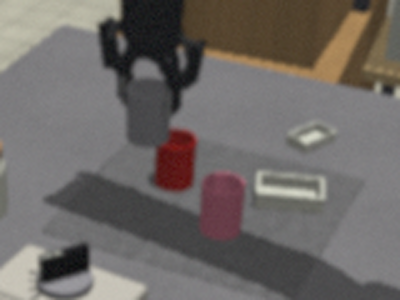

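The tumbler is held upright (crop ≈(148,110)), clear of the red cup. I'll carry it to the tray.

>>> move_arm:
  motion:
    - [[0.02,-0.004,-0.03],[0,0,-0.008],-0.5]
    - [[0.05,-0.004,0],[0,0,0],-0.5]
    - [[0.05,-0.004,0],[0,0,0],-0.5]
    - [[0.05,-0.004,0],[0,0,0],-0.5]
    - [[0.05,-0.004,0],[0,0,0],-0.5]
    - [[0.05,-0.004,0],[0,0,0],-0.5]
    - [[0.05,-0.004,0],[0,0,0],-0.5]
    - [[0.05,-0.004,0],[0,0,0],-0.5]
    - [[0.05,-0.004,0],[0,0,0],-0.5]
    - [[0.05,0,0],[0,0,0],-0.5]
    - [[0.05,0,0],[0,0,0],-0.5]
    - [[0,0,0],[0,0,0],-0.5]

```text
clock: 14.05
position: [0.5633, 0.1419, 0.1768]
ee_rot: [0.729, 0.684, 0.001, -0.001]
ft_force: [0.2, -0.5, -2.1]
grip_width: 0.651
grasp_force: 32.7
```

```bash
python3 -c "
from h import *
need(ster(0,-.09,.0457),YAW)"
```

```text
clk 14.05 pos [0.5633 0.1419 0.1768] yaw_y -0.064 tiltz [ 0.001  0.003 -1.   ] j [ 0.36  0.39 -0.85  1.62  0.3   1.27 -0.61]
shift total [-0.0053  0.0024  0.1748] len mm 131.2 F [ 0.2 -0.5 -2.1] w 0.651 gf 32.7
turn z (scaled total) 0.0033
```

>>> move_arm:
  motion:
    - [[-0.005,0.002,0.03],[0,0,0.003],-0.5]
    - [[0,0,0.04],[0,0,0],-0.5]
    - [[0,0,0.04],[0,0,0],-0.5]
    - [[0,0,0.03],[0,0,0],-0.5]
    - [[0,0,0.02],[0,0,0],-0.5]
    - [[0,0,0],[0,0,0],-0.5]
    - [[0,0,0.005],[0,0,0],-0.5]
    - [[0,0,0.004],[0,0,0],-0.5]
    - [[0,0,0.003],[0,0,0],-0.5]
    - [[0,0,0.002],[0,0,0],-0.5]
    - [[0,0,0],[0,0,0],-0.5]
    - [[0,0,0],[0,0,0],-0.5]

```text
clock: 15.25
position: [0.5658, 0.1313, 0.0456]
ee_rot: [0.732, 0.682, 0.0, 0.0]
ft_force: [0.8, -1.1, -1.0]
grip_width: 0.654
grasp_force: 32.7
```

>>> move_arm:
  motion:
    - [[0,0,0.0015],[0,0,0],-0.5]
    - [[0,0,0.0015],[0,0,0],-0.5]
    - [[0,0,0],[0,0,0],-0.5]

```text
clock: 15.55
position: [0.5658, 0.1315, 0.0438]
ee_rot: [0.732, 0.682, 0.0, 0.0]
ft_force: [-2.9, -0.7, 5.4]
grip_width: 0.653
grasp_force: 33.1
```

>>> move_arm:
  motion:
    - [[0,0,0],[0,0,0],0.7]
    - [[0,0,0],[0,0,0],0.7]
    - [[0,0,0],[0,0,0],0.7]
    - [[0,0,-0.02],[0,0,0],0.7]
    - [[0,0,-0.04],[0,0,0],0.7]
    - [[0,0,-0.06],[0,0,0],0.7]
    - [[0,0,-0.06],[0,0,0],0.7]
    - [[-0.055,0,-0.02],[0,0,0],0.7]
    - [[-0.062,0,0],[0,0,0],0.7]
    - [[-0.062,0,0],[0,0,0],0.7]
    - [[-0.062,0,0],[0,0,0],0.7]
    - [[-0.062,0,0],[0,0,0],0.7]

```text
clock: 16.75
position: [0.5492, -0.097, 0.1946]
ee_rot: [0.732, 0.682, 0.0, 0.001]
ft_force: [1.1, 0.2, -0.9]
grip_width: 0.851
grasp_force: 0.0
```

```bash
python3 -c "
from h import *
need([.407,-.380,.15],-1.2535)
c,s=snap('side','s3')
c,s=snap('top','t3')
h=cv2.cvtColor(s,cv2.COLOR_BGR2HSV);m=((h[...,1]<50)&(h[...,2]>140)).astype(np.uint8);m[:150]=0;m[255:]=0;m[:,:285]=0;m[:,425:]=0
print([cv2.minAreaRect(k) for k in cv2.findContours(m,0,2)[0] if cv2.contourArea(k)>30])
A=cv2.imread('pics/s3.png')[140:330,60:310];B=s[130:255,95:300]
k=3
cv2.imwrite('pics/chk.png',np.vstack([cv2.resize(A[30:],(615,394)),cv2.resize(B,(615,205*0+206))])[:600])"
```

```text
clk 16.75 pos [ 0.5492 -0.097   0.1946] yaw_y -0.071 tiltz [ 0.001 -0.001 -1.   ] j [ 0.75  0.3  -0.78  1.66  0.22  1.27 -0.14]
shift total [-0.3897 -0.1627  0.0594] len mm 319.8 F [ 1.1  0.2 -0.9] w 0.851 gf 0.0
turn z (scaled total) 1.5062
[((402.00006103515625, 217.00003051757812), (18.782970428466797, 10.733126640319824), 26.56505012512207), ((353.7999572753906, 223.4000244140625), (27.195585250854492, 16.443843841552734), 71.56504821777344)]
```

View pics/chk.png

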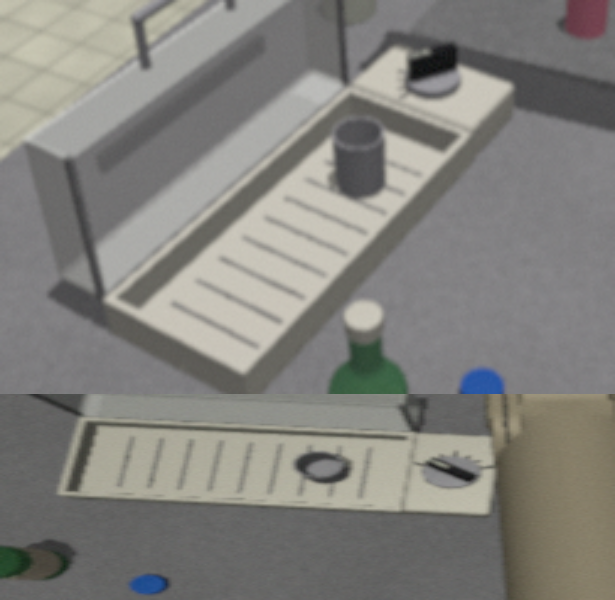

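The tumbler stands upright in the tray (≈(358,155)) and the cover is upright. The dish hasn't moved.

>>> move_arm:
  motion:
    - [[-0.056,-0.024,0],[0,0,0],0.9]
    - [[-0.056,-0.024,0],[0,0,0],0.9]
    - [[-0.056,-0.024,0],[0,0,0],0.9]
    - [[-0.056,-0.024,0],[0,0,0],0.9]
    - [[-0.056,-0.024,0],[0,0,0],0.9]
    - [[-0.056,-0.024,0],[0,0,0],0.9]
    - [[-0.05,-0.02,0],[0,0,0],0.9]
    - [[0,0,0.01],[0,0,0.188],0.9]
    - [[0,0,0.01],[0,0,0.188],0.9]
    - [[0,0,0.01],[0,0,0.188],0.9]
    - [[0,0,0.01],[0,0,0.188],0.9]
    - [[0,0,0.01],[0,0,0.188],0.9]

```text
clock: 18.05
position: [0.4069, -0.3751, 0.1565]
ee_rot: [0.929, 0.369, 0.0, 0.0]
ft_force: [1.0, 0.2, 0.3]
grip_width: 0.948
grasp_force: 0.0
```

>>> move_arm:
  motion:
    - [[0,0,0],[0,0,0.188],0.7]
    - [[0,0,0],[0,0,0.188],0.7]
    - [[0,0,0],[0,0,0.188],0.7]
    - [[0,0,0],[0,0,0],0.7]
    - [[0,0,0],[0,0,0],0.7]

```text
clock: 18.55
position: [0.4067, -0.3752, 0.1564]
ee_rot: [0.987, 0.161, 0.0, 0.0]
ft_force: [-0.5, -0.9, 0.4]
grip_width: 0.849
grasp_force: 0.0
```

```bash
python3 -c "
from h import *
need([.407,-.380,.004],-1.2535)
c,s=snap('side')
h=cv2.cvtColor(s,cv2.COLOR_BGR2HSV);m=((h[...,1]<50)&(h[...,2]>140)).astype(np.uint8);m[:150]=0;m[182:]=0;m[:,:300]=0;m[:,350:]=0
print([cv2.minAreaRect(k) for k in cv2.findContours(m,0,2)[0] if cv2.contourArea(k)>30])"
```

```text
clk 18.55 pos [ 0.4067 -0.3752  0.1564] yaw_y -1.247 tiltz [ 0.001 -0.    -1.   ] j [ 1.06  0.26 -0.46  1.73  0.13  1.17 -0.68]
shift total [-0.0018  0.0061  0.2032] len mm 152.5 F [-0.5 -0.9  0.4] w 0.849 gf 0.0
turn z (scaled total) 0.0081
[((332.5, 164.5), (9.0, 15.0), 90.0)]
```

>>> move_arm:
  motion:
    - [[-0.002,0.006,0],[0,0,0.008],0.7]
    - [[0,0,0.04],[0,0,0],0.7]
    - [[0,0,0.04],[0,0,0],0.7]
    - [[0,0,0.04],[0,0,0],0.7]
    - [[0,0,0.04],[0,0,0],0.7]
    - [[0,0,0.03],[0,0,0],0.7]
    - [[0,0,0.012],[0,0,0],0.7]
    - [[0,0,0],[0,0,0],0.7]
    - [[0,0,0],[0,0,0],0.7]

```text
clock: 19.5
position: [0.4069, -0.3807, 0.0052]
ee_rot: [0.988, 0.156, 0.0, 0.001]
ft_force: [0.3, 0.2, 0.5]
grip_width: 0.851
grasp_force: 0.0
```

```bash
python3 -c "
from h import *
need([.407,-.380,.004],-1.2535)
c,s=snap('side');cv2.imwrite('pics/dish1.png',cv2.resize(s[110:210,270:400],None,fx=4,fy=4,interpolation=2))"
```

```text
clk 19.5 pos [ 0.4069 -0.3807  0.0052] yaw_y -1.258 tiltz [ 0.001 -0.001 -1.   ] j [ 1.02  0.46 -0.41  1.84  0.23  0.89 -0.76]
shift total [ 0.0004 -0.0009  0.0017] len mm 1.5 F [0.3 0.2 0.5] w 0.851 gf 0.0
turn z (scaled total) -0.0058
```

View pics/dish1.png

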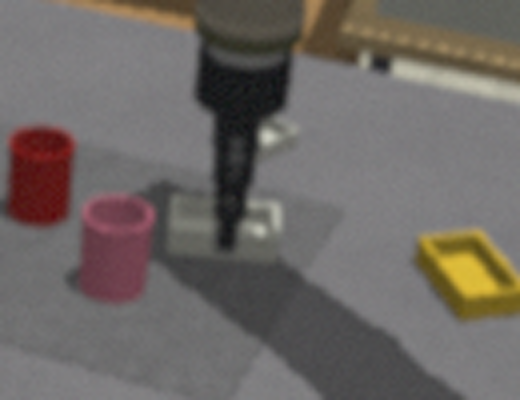

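The fingers straddle the dish at mid-length (crop ≈(228,235)). I'll close.

>>> move_arm:
  motion:
    - [[0,0,0],[0,0,0],-0.5]
    - [[0,0,0],[0,0,0],-0.5]
    - [[0,0,0],[0,0,0],-0.5]
    - [[0,0,0],[0,0,0],-0.5]
    - [[0,0,0],[0,0,0],-0.5]
    - [[0,0,-0.01],[0,0,0],-0.5]
    - [[0,0,-0.02],[0,0,0],-0.5]
    - [[0,0,-0.04],[0,0,0],-0.5]
    - [[0,0,-0.06],[0,0,0],-0.5]
    - [[0,0,-0.06],[0,0,0],-0.5]
    - [[0,0,0],[0,0,0],-0.5]
  newtons: 40

```text
clock: 20.65
position: [0.4092, -0.3822, 0.1545]
ee_rot: [0.988, 0.156, 0.003, 0.004]
ft_force: [0.4, -0.0, -0.6]
grip_width: 0.631
grasp_force: 43.0
```

>>> move_arm:
  motion:
    - [[0,0,0],[0,0,-0.18],-0.5]
    - [[0,0,0],[0,0,-0.18],-0.5]
    - [[0,0,0],[0,0,-0.18],-0.5]
    - [[0,0,0],[0,0,-0.18],-0.5]
    - [[0,0,0],[0,0,-0.18],-0.5]
    - [[0,0,0],[0,0,-0.18],-0.5]
    - [[0,0,0],[0,0,-0.18],-0.5]
    - [[0,0,0],[0,0,-0.18],-0.5]
    - [[0,0,0],[0,0,-0.06],-0.5]
    - [[0,0,0],[0,0,0],-0.5]

```text
clock: 21.65
position: [0.4061, -0.3801, 0.1471]
ee_rot: [0.735, 0.678, -0.0, 0.0]
ft_force: [-0.1, -0.3, -1.0]
grip_width: 0.632
grasp_force: 42.9
```

```bash
python3 -c "
from h import *
need(ster(0,.06,.16),YAW)
c,s=snap('side');cv2.imwrite('pics/dish2.png',cv2.resize(s[60:210,230:400],None,fx=3,fy=3,interpolation=2))"
```

```text
clk 21.65 pos [ 0.4061 -0.3801  0.1471] yaw_y -0.08 tiltz [ 0. -0. -1.] j [ 1.19  0.31 -0.61  1.73  0.19  1.17  0.45]
shift total [ 0.9057  0.1536 -0.0174] len mm 689.1 F [-0.1 -0.3 -1. ] w 0.632 gf 42.9
turn z (scaled total) -0.0161
```

View pics/dish2.png

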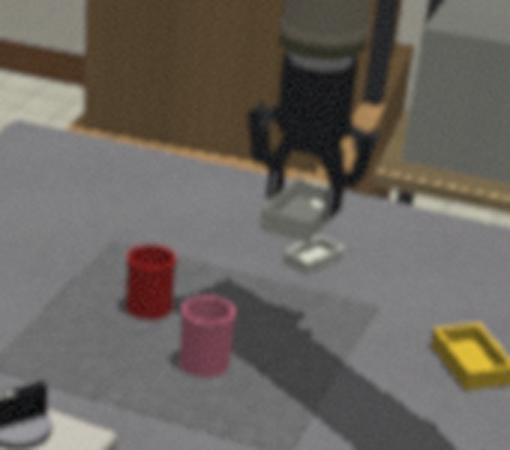

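The dish is held level (crop ≈(297,208)). I'll carry it to the tray.

>>> move_arm:
  motion:
    - [[0.04,0.01,-0.03],[0,0,-0.016],-0.5]
    - [[0.06,0.012,-0.01],[0,0,0],-0.5]
    - [[0.06,0.012,0],[0,0,0],-0.5]
    - [[0.06,0.012,0],[0,0,0],-0.5]
    - [[0.06,0.012,0],[0,0,0],-0.5]
    - [[0.06,0.012,0],[0,0,0],-0.5]
    - [[0.06,0.012,0],[0,0,0],-0.5]
    - [[0.06,0.012,0],[0,0,0],-0.5]
    - [[0.06,0.012,0],[0,0,0],-0.5]
    - [[0.06,0.012,0],[0,0,0],-0.5]
    - [[0.06,0.012,0],[0,0,0],-0.5]
    - [[0.06,0.012,0],[0,0,0],-0.5]

```text
clock: 22.9
position: [0.5487, 0.1378, 0.1769]
ee_rot: [0.732, 0.682, -0.0, 0.0]
ft_force: [1.3, 0.4, -0.9]
grip_width: 0.629
grasp_force: 43.0
```

>>> move_arm:
  motion:
    - [[0.06,0.006,0],[0,0,0],-0.5]
    - [[0.06,0.006,0],[0,0,0],-0.5]
    - [[0.06,0,0],[0,0,0],-0.5]
    - [[0.03,0,0],[0,0,0],-0.5]
    - [[0,0,0],[0,0,0],-0.5]
    - [[0,0,0],[0,0,0],-0.5]

```text
clock: 23.5
position: [0.5679, 0.2931, 0.1765]
ee_rot: [0.731, 0.683, -0.0, 0.0]
ft_force: [-0.6, -0.6, -1.3]
grip_width: 0.635
grasp_force: 42.9
```

```bash
python3 -c "
from h import *
need(ster(0,.06,.014),YAW)"
```

```text
clk 23.5 pos [0.5679 0.2931 0.1765] yaw_y -0.068 tiltz [-0. -0. -1.] j [ 0.09  0.55 -0.89  1.46  0.43  1.34 -0.9 ]
shift total [-0.0063  0.01    0.2167] len mm 162.8 F [-0.6 -0.6 -1.3] w 0.635 gf 42.9
turn z (scaled total) -0.0013
```

>>> move_arm:
  motion:
    - [[-0.006,0.01,0.03],[0,0,0],-0.5]
    - [[0,0,0.05],[0,0,0],-0.5]
    - [[0,0,0.05],[0,0,0],-0.5]
    - [[0,0,0.04],[0,0,0],-0.5]
    - [[0,0,0.03],[0,0,0],-0.5]
    - [[0,0,0],[0,0,0],-0.5]
    - [[0,0,0.005],[0,0,0],-0.5]
    - [[0,0,0.005],[0,0,0],-0.5]
    - [[0,0,0.004],[0,0,0],-0.5]
    - [[0,0,0.002],[0,0,0],-0.5]
    - [[0,0,0],[0,0,0],-0.5]
    - [[0,0,0],[0,0,0],-0.5]

```text
clock: 24.7
position: [0.5754, 0.2879, 0.015]
ee_rot: [0.731, 0.683, 0.0, 0.0]
ft_force: [-0.2, -0.9, -1.4]
grip_width: 0.635
grasp_force: 42.9
```

>>> move_arm:
  motion:
    - [[0,0,0.0015],[0,0,0],-0.5]
    - [[0,0,0.0015],[0,0,0],-0.5]
    - [[0,0,0],[0,0,0],-0.5]

```text
clock: 25.0
position: [0.5755, 0.2879, 0.0137]
ee_rot: [0.731, 0.683, 0.0, 0.0]
ft_force: [-4.2, -3.1, 10.8]
grip_width: 0.635
grasp_force: 44.3
```

>>> move_arm:
  motion:
    - [[0,0,0],[0,0,0],0.6]
    - [[0,0,0],[0,0,0],0.6]
    - [[0,0,0],[0,0,0],0.6]
    - [[0,0,-0.02],[0,0,0],0.6]
    - [[0,0,-0.04],[0,0,0],0.6]
    - [[0,0,-0.06],[0,0,0],0.6]
    - [[0,0,-0.06],[0,0,0],0.6]
    - [[0,0,-0.06],[0,0,0],-0.2]
    - [[0,0,-0.06],[0,0,0],-0.2]
    - [[0,0,-0.06],[0,0,0],-0.2]
    - [[0,0,-0.06],[0,0,0],-0.2]
    - [[0,0,-0.02],[0,0,0],-0.2]

```text
clock: 26.2
position: [0.5753, 0.289, 0.3489]
ee_rot: [0.73, 0.683, 0.003, 0.001]
ft_force: [-0.2, 0.5, -0.3]
grip_width: 0.397
grasp_force: 0.0
```

```bash
python3 -c "
from h import *
need([.6955,.219,.33],YAW)
c,s=snap('side');S=s[100:330,60:310]
c,t=snap('top');
cv2.imwrite('pics/dish3.png',np.hstack([cv2.resize(S,(400,368)),cv2.resize(t[110:240,90:290],(400,260+108))]))"
```

```text
clk 26.2 pos [0.5753 0.289  0.3489] yaw_y -0.067 tiltz [ 0.006  0.004 -1.   ] j [ 0.06  0.48 -0.92  1.17  0.38  1.66 -0.83]
shift total [-0.0824  0.166   0.0258] len mm 140.4 F [-0.2  0.5 -0.3] w 0.397 gf 0.0
turn z (scaled total) -0.0002
```

View pics/dish3.png

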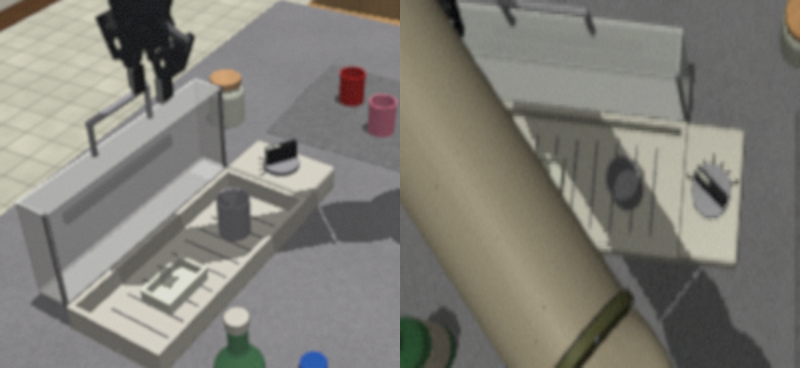

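The dish lies flat (≈(175,285)) and the tumbler stands upright in the tray. That was the last picture allowed, so from here I go by numbers. Next I grasp the bar.

>>> move_arm:
  motion:
    - [[-0.03,0.055,0],[0,0,0],-0.2]
    - [[-0.03,0.055,0],[0,0,0],-0.2]
    - [[-0.022,0.055,0],[0,0,0],-0.2]
    - [[0,0,0.015],[0,0,0],-0.2]
    - [[0,0,0],[0,0,0],-0.2]
    - [[0,0,0],[0,0,0],-0.2]

```text
clock: 26.9
position: [0.6934, 0.2191, 0.331]
ee_rot: [0.73, 0.684, -0.0, -0.0]
ft_force: [0.2, 0.0, 1.2]
grip_width: 0.398
grasp_force: 0.0
```

```bash
python3 -c "
from h import *
need([.6955,.219,.2512],YAW)
S,s=snap('side');T,t=snap('top')
# bar location check: predicted pixels for bar ends at current phi and local grey brightness mask
b=ster(.083+.0405,0,.266)
for n,c,im in(('s',S,s),('t',T,t)):
    print(n,proj(c,b),proj(c,b+.06*SY),proj(c,b-.06*SY))"
```

```text
clk 26.9 pos [0.6934 0.2191 0.331 ] yaw_y -0.066 tiltz [-0.001  0.    -1.   ] j [ 0.04  0.67 -0.84  0.9   0.49  1.73 -0.66]
shift total [0.     0.0029 0.1063] len mm 79.8 F [0.2 0.  1.2] w 0.398 gf 0.0
turn z (scaled total) 0.0017
s [134.16697473 165.0314212 ] [115.77829817 177.164268  ] [151.16397775 153.81680046]
t [160.44566104 112.18316653] [139.41191636 110.59930504] [181.52147333 113.77019574]
```

>>> move_arm:
  motion:
    - [[0,0.003,0.03],[0,0,0],-0.2]
    - [[0,0,0.03],[0,0,0],-0.2]
    - [[0,0,0.03],[0,0,0],-0.2]
    - [[0,0,0.015],[0,0,0],-0.2]
    - [[0,0,0],[0,0,0],-0.2]
    - [[0,0,0],[0,0,0],-1]
    - [[0,0,0],[0,0,0],-1]
    - [[0,0,0],[0,0,0],-1]
    - [[0,0,0],[0,0,0],-1]
    - [[0,0,0],[0,0,0],-1]
  newtons: 30

```text
clock: 28.0
position: [0.6973, 0.2183, 0.2541]
ee_rot: [0.731, 0.683, 0.001, 0.0]
ft_force: [-0.1, -0.9, 5.3]
grip_width: 0.123
grasp_force: 29.7
```

```bash
python3 -c "
from h import *
need([.6955,.219,.2512],YAW)
print(arc(1.76,.97,20)); print(arc(.97,.17,22))"
```

```text
clk 28.0 pos [0.6973 0.2183 0.2541] yaw_y -0.068 tiltz [ 0.002  0.001 -1.   ] j [ 0.09  0.69 -0.84  1.05  0.5   1.58 -0.68]
shift total [ 0.0007 -0.0024  0.0039] len mm 3.5 F [-0.1 -0.9  5.3] w 0.123 gf 29.7
turn z (scaled total) -0.0012
[[-0.012, -0.002], [-0.012, -0.002], [-0.012, -0.001], [-0.012, -0.001], [-0.012, -0.0], [-0.012, 0.0], [-0.012, 0.001], [-0.012, 0.001], [-0.012, 0.002], [-0.012, 0.002], [-0.012, 0.003], [-0.011, 0.003], [-0.011, 0.004], [-0.011, 0.004], [-0.011, 0.004], [-0.011, 0.005], [-0.011, 0.005], [-0.01, 0.006], [-0.01, 0.006], [-0.01, 0.006]]
[[-0.009, 0.006], [-0.009, 0.007], [-0.008, 0.007], [-0.008, 0.007], [-0.008, 0.008], [-0.008, 0.008], [-0.007, 0.008], [-0.007, 0.008], [-0.007, 0.009], [-0.006, 0.009], [-0.006, 0.009], [-0.006, 0.009], [-0.005, 0.009], [-0.005, 0.01], [-0.005, 0.01], [-0.004, 0.01], [-0.004, 0.01], [-0.004, 0.01], [-0.003, 0.01], [-0.003, 0.011], [-0.002, 0.011], [-0.002, 0.011]]
```

>>> move_arm:
  motion:
    - [[0,-0.012,-0.002],[0,0,0],-1]
    - [[0,-0.012,-0.002],[0,0,0],-1]
    - [[0,-0.012,-0.001],[0,0,0],-1]
    - [[0,-0.012,-0.001],[0,0,0],-1]
    - [[0,-0.012,0],[0,0,0],-1]
    - [[0,-0.012,0],[0,0,0],-1]
    - [[0,-0.012,0.001],[0,0,0],-1]
    - [[0,-0.012,0.001],[0,0,0],-1]
    - [[0,-0.012,0.002],[0,0,0],-1]
    - [[0,-0.012,0.002],[0,0,0],-1]
    - [[0,0,0],[0,0,0],-1]

```text
clock: 29.1
position: [0.6052, 0.2247, 0.2525]
ee_rot: [0.73, 0.683, -0.001, -0.0]
ft_force: [-3.2, 3.6, 5.5]
grip_width: 0.128
grasp_force: 30.6
```

>>> move_arm:
  motion:
    - [[0,-0.012,0.003],[0,0,0],-1]
    - [[0,-0.011,0.003],[0,0,0],-1]
    - [[0,-0.011,0.004],[0,0,0],-1]
    - [[0,-0.011,0.004],[0,0,0],-1]
    - [[0,-0.011,0.004],[0,0,0],-1]
    - [[0,-0.011,0.005],[0,0,0],-1]
    - [[0,-0.011,0.005],[0,0,0],-1]
    - [[0,-0.01,0.006],[0,0,0],-1]
    - [[0,-0.01,0.006],[0,0,0],-1]
    - [[0,-0.01,0.006],[0,0,0],-1]
    - [[0,0,0],[0,0,0],-1]

```text
clock: 30.2
position: [0.5248, 0.2304, 0.2169]
ee_rot: [0.73, 0.683, -0.0, -0.001]
ft_force: [0.9, 7.1, -2.7]
grip_width: 0.129
grasp_force: 29.3
```

```bash
cat >> h.py <<'E'
def phi():
    p=manip.get_obs()["position"]-O; x=p@SX-.083; f=np.arccos(-x/.2246)
    print("phi",round(f,3),"z offset",round(.045+.2246*np.sin(f)-p[2],4)); return f
E
python3 -c "
from h import *
f=phi(); print(arc(f,.18,22))"
```

```text
phi 0.958 z offset 0.0118
[[-0.009, 0.006], [-0.008, 0.007], [-0.008, 0.007], [-0.008, 0.007], [-0.008, 0.007], [-0.007, 0.008], [-0.007, 0.008], [-0.007, 0.008], [-0.006, 0.008], [-0.006, 0.009], [-0.006, 0.009], [-0.006, 0.009], [-0.005, 0.009], [-0.005, 0.009], [-0.005, 0.01], [-0.004, 0.01], [-0.004, 0.01], [-0.004, 0.01], [-0.003, 0.01], [-0.003, 0.01], [-0.002, 0.01], [-0.002, 0.01]]
```

>>> move_arm:
  motion:
    - [[0,-0.009,0.006],[0,0,0],-1]
    - [[0,-0.008,0.007],[0,0,0],-1]
    - [[0,-0.008,0.007],[0,0,0],-1]
    - [[0,-0.008,0.007],[0,0,0],-1]
    - [[0,-0.008,0.007],[0,0,0],-1]
    - [[0,-0.007,0.008],[0,0,0],-1]
    - [[0,-0.007,0.008],[0,0,0],-1]
    - [[0,-0.007,0.008],[0,0,0],-1]
    - [[0,-0.006,0.008],[0,0,0],-1]
    - [[0,-0.006,0.009],[0,0,0],-1]
    - [[0,-0.006,0.009],[0,0,0],-1]
    - [[0,0,0],[0,0,0],-1]

```text
clock: 31.4
position: [0.4656, 0.2343, 0.1539]
ee_rot: [0.73, 0.683, 0.0, -0.001]
ft_force: [2.8, 7.8, -4.4]
grip_width: 0.126
grasp_force: 29.3
```

```bash
python3 -c "
from h import *
f=phi(); print(arc(f,.25,9)); print(arc(.25,.17,6))"
```

```text
phi 0.574 z offset 0.013
[[-0.006, 0.009], [-0.005, 0.009], [-0.005, 0.01], [-0.005, 0.01], [-0.004, 0.01], [-0.004, 0.01], [-0.004, 0.01], [-0.003, 0.01], [-0.003, 0.01]]
[[-0.001, 0.004], [-0.001, 0.004], [-0.001, 0.004], [-0.001, 0.004], [-0.001, 0.004], [-0.001, 0.004]]
```

>>> move_arm:
  motion:
    - [[0.001,-0.006,0.009],[0,0,0],-1]
    - [[0,-0.005,0.009],[0,0,0],-1]
    - [[0,-0.005,0.01],[0,0,0],-1]
    - [[0,-0.005,0.01],[0,0,0],-1]
    - [[0,-0.004,0.01],[0,0,0],-1]
    - [[0,-0.004,0.01],[0,0,0],-1]
    - [[0,-0.004,0.009],[0,0,0],-1]
    - [[0,-0.003,0.008],[0,0,0],-1]
    - [[0,-0.002,0.006],[0,0,0],-1]
    - [[0,0,0],[0,0,0],-1]

```text
clock: 32.4
position: [0.439, 0.2361, 0.0936]
ee_rot: [0.731, 0.683, 0.001, 0.0]
ft_force: [9.3, 5.2, -5.7]
grip_width: 0.126
grasp_force: 29.2
```

```bash
python3 -c "
from h import *
f=phi(); print(manip.get_obs()['position'][2])"
```

```text
phi 0.289 z offset 0.0154
0.09357122985834877
```

>>> move_arm:
  motion:
    - [[0,0,0.004],[0,0,0],-1]
    - [[0,-0.001,0.004],[0,0,0],-1]
    - [[0,-0.001,0.004],[0,0,0],-1]
    - [[0,-0.001,0.004],[0,0,0],-1]
    - [[0,0,0.004],[0,0,0],-1]
    - [[0,-0.001,0.004],[0,0,0],-1]
    - [[0,0,0.004],[0,0,0],-1]
    - [[0,0,0],[0,0,0],-1]
    - [[0,0,0],[0,0,0],-1]

```text
clock: 33.3
position: [0.4351, 0.2367, 0.0746]
ee_rot: [0.731, 0.683, -0.0, 0.001]
ft_force: [-5.2, -2.5, 26.6]
grip_width: 0.125
grasp_force: 32.8
```

>>> move_arm:
  motion:
    - [[0,0,0],[0,0,0],-0.2]
    - [[0,0,0],[0,0,0],-0.2]
    - [[0,0,0],[0,0,0],-0.2]
    - [[0,0,-0.02],[0,0,0],-0.2]
    - [[0,0,-0.04],[0,0,0],-0.2]
    - [[0,0,-0.05],[0,0,0],-0.2]
    - [[0,0,-0.05],[0,0,0],-0.2]
    - [[-0.06,0,0],[0,0,0],-0.2]
    - [[-0.06,0,0],[0,0,0],-0.2]
    - [[-0.06,0,0],[0,0,0],-0.2]
    - [[-0.06,0,0],[0,0,0],-0.2]
    - [[0,0,0],[0,0,0],-0.2]

```text
clock: 34.5
position: [0.4223, 0.0512, 0.1937]
ee_rot: [0.733, 0.68, -0.001, 0.001]
ft_force: [0.8, 1.3, -0.1]
grip_width: 0.399
grasp_force: 0.0
```

```bash
python3 - <<'E'
from h import *
S,s=snap('side','s5');T,t=snap('top','t5')
need(ster(0,-.243,.16),0)
# bar brightness peak offset: for several points along bar, compare candidate angles
g=cv2.GaussianBlur(cv2.cvtColor(s,cv2.COLOR_BGR2GRAY),(0,0),.6).astype(np.float32)
h=cv2.GaussianBlur(cv2.cvtColor(t,cv2.COLOR_BGR2GRAY),(0,0),.6).astype(np.float32)
for a in np.arange(-.02,.09,.01):
    p=a+.179; v=[]
    for c,im in((S,g),(T,h)):
        q=np.array([proj(c,ster(.083-.2246*np.cos(p),y,.045+.2246*np.sin(p))) for y in np.linspace(-.05,.05,21)],np.float32)
        v.append(cv2.remap(im,q[:,:1],q[:,1:],1).mean())
    print(round(a,3),np.round(v,1))
# knob: dark grip bar and white line in top
hs=cv2.cvtColor(t,cv2.COLOR_BGR2HSV)
u0,v0=np.round(proj(T,ster(0,-.243,.08))).astype(int);print('knob px',u0,v0)
m=np.zeros(t.shape[:2],np.uint8);m[v0-14:v0+14,u0-14:u0+14]=(hs[v0-14:v0+14,u0-14:u0+14,2]<60)*255
for k in cv2.findContours(m,0,2)[0]:
    if cv2.contourArea(k)>8:
        r=cv2.minAreaRect(k);print(r);b=cv2.boxPoints(r);print([np.round(plane(T,*x,.096),4) for x in b])
print(t[v0-12:v0+12,u0-14:u0+14].mean(2).astype(int))
E
```

```text
clk 34.6 pos [0.4228 0.0562 0.1939] yaw_y -0.07 tiltz [ 0.001 -0.001 -1.   ] j [ 0.73 -0.06 -0.92  1.96 -0.05  1.22 -0.24]
shift total [-0.0817  0.1821  0.0453] len mm 153.5 F [-0.3  0.3 -0. ] w 0.399 gf 0.0
turn z (scaled total) -0.089
-0.02 [115.3 121. ]
-0.01 [121.  122.3]
0.0 [130.2 123.3]
0.01 [139.6 124.1]
0.02 [145.8 124.5]
0.03 [146.5 124.4]
0.04 [140.8 123.9]
0.05 [130.3 122.7]
0.06 [118.5 120.6]
0.07 [110.  117.8]
0.08 [105.7 114.8]
knob px 245 175
((245.3000030517578, 176.10000610351562), (16.600000381469727, 4.200000286102295), 36.869895935058594)
[array([0.5599, 0.0093, 0.096 ]), array([0.5711, 0.0013, 0.096 ]), array([ 0.5387, -0.0422,  0.096 ]), array([ 0.5276, -0.0342,  0.096 ])]
[[ 91 100 150 174 177 178 176 177 177 179 178 177 178 175 178 174 175 176
  178 177 176 181 179 181 179 179 179 180]
 [ 88 115 155 177 180 177 176 179 177 178 177 176 178 177 174 156 153 175
  178 177 178 178 180 180 179 181 180 178]
 [ 85 119 162 176 178 179 178 178 182 180 175 175 176 179 174 142 140 176
  180 179 178 179 178 180 179 181 180 179]
 [ 89 121 162 177 178 177 177 181 181 179 16
[... 1713 characters left out ...]
 91 101 106 102 104  93  85  84  84  91 117 144 145 144 144 134 111  79
   45  26  23  43  90 145 174 182 184 174]
 [ 94 102 104 105 104  94  79  80  86  88 117 143 147 146 147 146 140 126
   99  56  49  86 117 157 181 187 185 173]
 [ 93 103 102 103 104  99  87  82  85  86 101 130 148 148 148 148 149 148
  133 112  98 105 140 172 184 185 184 171]
 [ 94 106 106  99 104  99  98  90  83  81  88 122 148 148 151 147 149 149
  145 134 116 137 170 182 187 186 184 172]
 [ 95 103 104 103 102 107 107  99  88  82  84 118 145 147 145 146 148 146
  137 132 145 171 183 185 185 185 187 171]
 [ 99 102 103 106 104 103 107 106 101  95  91 102 119 127 123 127 124 126
  149 163 175 185 187 185 185 185 181 169]]
```

The cover was pressed to solid contact (26 N). I'll confirm by pressing down on the bar with closed fingertips, where the contact height should be 91 mm.

>>> move_arm:
  motion:
    - [[0.06,0.0,0],[0,0,0],-1]
    - [[0.06,0.002,0],[0,0,0],-1]
    - [[0.06,0.004,0],[0,0,0],-1]
    - [[0.061,0.018,0.02],[0,0,0],-1]
    - [[0,0.008,0.04],[0,0,0],-1]
    - [[0,0,0.03],[0,0,0],-1]
    - [[0,0,0.02],[0,0,0],-1]
    - [[0,0,0.01],[0,0,0],-1]
    - [[0,0,0],[0,0,0],-1]
    - [[0,0,0],[0,0,0],-1]

```text
clock: 35.6
position: [0.4595, 0.2359, 0.1043]
ee_rot: [0.731, 0.683, 0.001, 0.0]
ft_force: [0.3, -0.1, 0.3]
grip_width: 0.0
grasp_force: 0.0
```

```bash
python3 -c "
from h import *
need(ster(-.138,0,.091),YAW)"
```

```text
clk 35.6 pos [0.4595 0.2359 0.1043] yaw_y -0.068 tiltz [ 0.001  0.    -1.   ] j [ 0.32  0.39 -1.03  1.86  0.37  1.11 -0.91]
shift total [-0.0005 -0.0349  0.0177] len mm 29.4 F [ 0.3 -0.1  0.3] w 0.0 gf 0.0
turn z (scaled total) -0.0011
```

>>> move_arm:
  motion:
    - [[0,-0.02,0],[0,0,0],-1]
    - [[0,-0.015,0],[0,0,0],-1]
    - [[0,0,0.006],[0,0,0],-1]
    - [[0,0,0.004],[0,0,0],-1]
    - [[0,0,0.003],[0,0,0],-1]
    - [[0,0,0.003],[0,0,0],-1]
    - [[0,0,0],[0,0,0],-1]
    - [[0,0,0],[0,0,0],-1]

```text
clock: 36.4
position: [0.4331, 0.2373, 0.0911]
ee_rot: [0.731, 0.683, 0.0, -0.0]
ft_force: [1.2, 0.3, 0.4]
grip_width: -0.003
grasp_force: 0.4
```

>>> move_arm:
  motion:
    - [[0,0,0.0015],[0,0,0],-1]
    - [[0,0,0.0015],[0,0,0],-1]
    - [[0,0,0],[0,0,0],-1]

```text
clock: 36.7
position: [0.4334, 0.2374, 0.0905]
ee_rot: [0.731, 0.683, -0.0, 0.001]
ft_force: [-6.5, -7.2, 25.3]
grip_width: 0.002
grasp_force: 12.7
```

Contact is firm at 90.5 mm, so the cover is fully shut. Next is the knob; it reads ≈0.2 rad. I'll go above it and turn the wrist the long way round, which leaves the last joint its range.

>>> move_arm:
  motion:
    - [[0,0,-0.05],[0,0,0],-1]
    - [[0,0,-0.06],[0,0,0],-1]
    - [[0,0,-0.03],[0,0,0],-1]
    - [[-0.054,0.03,0],[0,0,0],-0.3]
    - [[-0.054,0.03,0],[0,0,0],-0.3]
    - [[-0.054,0.03,0],[0,0,0],-0.3]
    - [[-0.054,0.03,0],[0,0,0],-0.3]
    - [[-0.054,0.03,0],[0,0,0],-0.3]
    - [[-0.054,0.03,0],[0,0,0],-0.3]
    - [[0,0,0],[0,0,-0.18],-0.3]
    - [[0,0,0],[0,0,-0.18],-0.3]
    - [[0,0,0],[0,0,-0.18],-0.3]

```text
clock: 37.9
position: [0.5511, -0.0144, 0.1936]
ee_rot: [0.568, 0.823, 0.0, -0.0]
ft_force: [-0.2, 0.0, -0.5]
grip_width: 0.349
grasp_force: 0.0
```

>>> move_arm:
  motion:
    - [[0,0,0],[0,0,-0.18],-0.3]
    - [[0,0,0],[0,0,-0.18],-0.3]
    - [[0,0,0],[0,0,-0.18],-0.3]
    - [[0,0,0],[0,0,-0.18],-0.3]
    - [[0,0,0],[0,0,-0.18],-0.3]
    - [[0,0,0],[0,0,-0.18],-0.3]
    - [[0,0,0],[0,0,-0.18],-0.3]
    - [[0,0,0],[0,0,-0.18],-0.3]
    - [[0,0,0],[0,0,-0.18],-0.3]
    - [[0,0,0],[0,0,-0.18],-0.3]
    - [[0,0,0],[0,0,-0.18],-0.3]
    - [[0,0,0],[0,0,-0.18],-0.3]

```text
clock: 39.1
position: [0.551, -0.0143, 0.1937]
ee_rot: [-0.241, 0.97, 0.0, -0.0]
ft_force: [0.2, 0.1, -0.1]
grip_width: 0.352
grasp_force: 0.0
```

```bash
python3 -c "
from h import *
need(ster(0,-.243,.12),2.5)"
```

```text
clk 39.1 pos [ 0.551  -0.0143  0.1937] yaw_y 2.058 tiltz [-0.  0. -1.] j [ 0.98  0.56 -1.37  1.66  0.55  1.39  1.6 ]
shift total [-0.0042 -0.0025  0.0983] len mm 73.8 F [ 0.2  0.1 -0.1] w 0.352 gf 0.0
turn z (scaled total) -0.5622
```

>>> move_arm:
  motion:
    - [[0,0,0],[0,0,0.19],-0.3]
    - [[0,0,0],[0,0,0.19],-0.3]
    - [[0,0,0],[0,0,0.19],-0.3]
    - [[0,0,0],[0,0,0.19],-0.3]
    - [[0,0,0],[0,0,0.19],-0.3]
    - [[0,0,0],[0,0,0.19],-0.3]
    - [[0,0,0],[0,0,0.19],-0.3]
    - [[0,0,0],[0,0,0.19],-0.3]
    - [[0,0,0],[0,0,0.19],-0.3]
    - [[0,0,0],[0,0,0.19],-0.3]
    - [[0,0,0],[0,0,0.19],-0.3]
    - [[0,0,0],[0,0,0.19],-0.3]

```text
clock: 40.3
position: [0.551, -0.0142, 0.1937]
ee_rot: [0.611, 0.792, 0.0, -0.0]
ft_force: [-0.2, 0.4, 0.1]
grip_width: 0.351
grasp_force: 0.0
```

>>> move_arm:
  motion:
    - [[0,0,0],[0,0,0.19],-0.3]
    - [[0,0,0],[0,0,0.19],-0.3]
    - [[0,0,0],[0,0,0.19],-0.3]
    - [[0,0,0],[0,0,0.19],-0.3]
    - [[0,0,0.03],[0,0,0.19],-0.3]
    - [[0,0,0.03],[0,0,0.19],-0.3]
    - [[0,0,0],[0,0,0],-0.3]
    - [[0,0,0],[0,0,0],-0.3]

```text
clock: 41.1
position: [0.551, -0.014, 0.1492]
ee_rot: [0.891, 0.454, -0.0, -0.0]
ft_force: [-0.6, -0.3, 0.7]
grip_width: 0.347
grasp_force: 0.0
```

```bash
python3 -c "
from h import *
need(ster(0,-.243,.07),-.64)"
```

```text
clk 41.1 pos [ 0.551  -0.014   0.1492] yaw_y -0.628 tiltz [-0.  0. -1.] j [ 0.65  0.35 -0.84  1.73  0.28  1.19 -0.89]
shift total [0.0024 0.0044 0.1057] len mm 79.3 F [-0.6 -0.3  0.7] w 0.347 gf 0.0
turn z (scaled total) 0.015
```

>>> move_arm:
  motion:
    - [[0.002,0.004,0.01],[0,0,0.015],-0.3]
    - [[0,0,0.03],[0,0,0],-0.3]
    - [[0,0,0.03],[0,0,0],-0.3]
    - [[0,0,0.025],[0,0,0],-0.3]
    - [[0,0,0.01],[0,0,0],-0.3]
    - [[0,0,0],[0,0,0],-0.3]
    - [[0,0,0],[0,0,0],-1]
    - [[0,0,0],[0,0,0],-1]
    - [[0,0,0],[0,0,0],-1]
    - [[0,0,0],[0,0,0],-1]
  newtons: 40

```text
clock: 42.1
position: [0.555, -0.0146, 0.0714]
ee_rot: [0.895, 0.447, 0.001, 0.0]
ft_force: [-2.3, 1.4, 6.0]
grip_width: 0.152
grasp_force: 41.4
```

```bash
python3 -c "
from h import *
need(ster(0,-.243,.07),-.64);print(manip.get_obs()['torque'])"
```

```text
clk 42.1 pos [ 0.555  -0.0146  0.0714] yaw_y -0.645 tiltz [ 0.002 -0.    -1.   ] j [ 0.6   0.45 -0.79  1.79  0.36  1.05 -0.97]
shift total [-0.0001 -0.0004  0.0018] len mm 1.4 F [-2.3  1.4  6. ] w 0.152 gf 41.4
turn z (scaled total) -0.0061
[0.19691458 0.60044588 0.02687184]
```

>>> move_arm:
  motion:
    - [[0,0,0],[0,0,0.1],-1]
    - [[0,0,0],[0,0,0.18],-1]
    - [[0,0,0],[0,0,0.18],-1]
    - [[0,0,0],[0,0,0.18],-1]
    - [[0,0,0],[0,0,0.18],-1]
    - [[0,0,0],[0,0,0.18],-1]
    - [[0,0,0],[0,0,0.18],-1]
    - [[0,0,0],[0,0,0.18],-1]
    - [[0,0,0],[0,0,0.18],-1]
    - [[0,0,0],[0,0,0.18],-1]
    - [[0,0,0],[0,0,0.18],-1]
    - [[0,0,0],[0,0,0],-1]

```text
clock: 43.3
position: [0.5549, -0.0145, 0.0713]
ee_rot: [0.959, -0.282, 0.001, -0.0]
ft_force: [-2.1, -0.1, 6.2]
grip_width: 0.155
grasp_force: 41.2
```

```bash
python3 -c "
from h import *
need(ster(0,-.243,.07),-.64);print(manip.get_obs()['torque'])"
```

```text
clk 43.3 pos [ 0.5549 -0.0145  0.0713] yaw_y -2.142 tiltz [ 0.002 -0.    -1.   ] j [ 0.39  0.38 -0.53  1.8   0.22  1.02 -2.36]
shift total [-0.0003  0.      0.0018] len mm 1.4 F [-2.1 -0.1  6.2] w 0.155 gf 41.2
turn z (scaled total) -1.9124
[ 0.06039084  0.57119064 -0.08533863]
```

>>> move_arm:
  motion:
    - [[0,0,0],[0,0,0],-0.3]
    - [[0,0,0],[0,0,0],-0.3]
    - [[0,0,0],[0,0,0],-0.3]
    - [[0,0,-0.03],[0,0,0],-0.3]
    - [[0,0,-0.04],[0,0,0],-0.3]
    - [[0,0,0],[0,0,-0.19],-0.3]
    - [[0,0,0],[0,0,-0.19],-0.3]
    - [[0,0,0],[0,0,-0.19],-0.3]
    - [[0,0,0],[0,0,-0.19],-0.3]
    - [[0,0,0],[0,0,-0.19],-0.3]
    - [[0,0,0],[0,0,-0.19],-0.3]
    - [[0,0,0],[0,0,-0.19],-0.3]

```text
clock: 44.5
position: [0.5543, -0.015, 0.1226]
ee_rot: [0.971, 0.24, -0.0, 0.0]
ft_force: [-0.4, -0.7, 0.4]
grip_width: 0.351
grasp_force: 0.0
```

>>> move_arm:
  motion:
    - [[0,0,0],[0,0,-0.19],-0.3]
    - [[0,0,0],[0,0,-0.19],-0.3]
    - [[0,0,0],[0,0,-0.19],-0.3]
    - [[0,0,0],[0,0,-0.19],-0.3]
    - [[0,0,0],[0,0,-0.19],-0.3]
    - [[0,0,0],[0,0,-0.19],-0.3]
    - [[0,0,0],[0,0,-0.19],-0.3]
    - [[0,0,0],[0,0,-0.19],-0.3]
    - [[0,0,0],[0,0,-0.19],-0.3]
    - [[0,0,0],[0,0,-0.19],-0.3]
    - [[0,0,0],[0,0,0],-0.3]

```text
clock: 45.6
position: [0.5543, -0.015, 0.1226]
ee_rot: [0.552, 0.834, 0.0, -0.0]
ft_force: [0.1, 0.5, 0.1]
grip_width: 0.351
grasp_force: 0.0
```

```bash
python3 -c "
from h import *
need(ster(0,-.243,.07),-2.142)"
```

```text
clk 45.6 pos [ 0.5543 -0.015   0.1226] yaw_y 0.402 tiltz [-0.  0. -1.] j [ 0.74  0.43 -0.96  1.74  0.38  1.17  0.06]
shift total [0.0005 0.0008 0.0701] len mm 52.6 F [0.1 0.5 0.1] w 0.351 gf 0.0
turn z (scaled total) -0.7611
```

>>> move_arm:
  motion:
    - [[0,0,0],[0,0,-0.19],-0.3]
    - [[0,0,0],[0,0,-0.19],-0.3]
    - [[0,0,0],[0,0,-0.19],-0.3]
    - [[0,0,0],[0,0,-0.19],-0.3]
    - [[0,0,0.02],[0,0,0],-0.3]
    - [[0,0,0.03],[0,0,0],-0.3]
    - [[0,0,0.02],[0,0,0],-0.3]
    - [[0,0,0],[0,0,0],-0.3]
    - [[0,0,0],[0,0,0],-1]
    - [[0,0,0],[0,0,0],-1]
    - [[0,0,0],[0,0,0],-1]
    - [[0,0,0],[0,0,0],-1]

```text
clock: 46.8
position: [0.5545, -0.0144, 0.0705]
ee_rot: [0.283, 0.959, 0.0, 0.0]
ft_force: [1.1, 3.1, -5.2]
grip_width: 0.155
grasp_force: 41.8
```

```bash
python3 -c "
from h import *
need(ster(0,-.243,.07),1.0);print(manip.get_obs()['torque'])"
```

```text
clk 46.8 pos [ 0.5545 -0.0144  0.0705] yaw_y 0.996 tiltz [ 0.001  0.    -1.   ] j [ 0.77  0.55 -1.03  1.79  0.52  1.11  0.56]
shift total [-0.0003  0.0001  0.0007] len mm 0.6 F [ 1.1  3.1 -5.2] w 0.155 gf 41.8
turn z (scaled total) -0.0047
[ 0.54034225 -0.18526253 -0.02283156]
```

>>> move_arm:
  motion:
    - [[0,0,0],[0,0,0.17],-1]
    - [[0,0,0],[0,0,0.18],-1]
    - [[0,0,0],[0,0,0.18],-1]
    - [[0,0,0],[0,0,0.18],-1]
    - [[0,0,0],[0,0,0.18],-1]
    - [[0,0,0],[0,0,0.18],-1]
    - [[0,0,0],[0,0,0],-1]
    - [[0,0,0],[0,0,0],-1]

```text
clock: 47.6
position: [0.5548, -0.0142, 0.0705]
ee_rot: [0.648, 0.762, 0.001, 0.0]
ft_force: [2.8, 3.5, -5.5]
grip_width: 0.155
grasp_force: 41.7
```

```bash
python3 -c "
from h import *
need(ster(0,-.243,.07),YAW+np.pi/2);print(manip.get_obs()['torque'])"
```

```text
clk 47.6 pos [ 0.5548 -0.0142  0.0705] yaw_y 0.161 tiltz [ 0.001  0.    -1.   ] j [ 0.66  0.47 -0.87  1.79  0.41  1.07 -0.19]
shift total [-0.0003 -0.0001  0.0007] len mm 0.6 F [ 2.8  3.5 -5.5] w 0.155 gf 41.7
turn z (scaled total) -1.7101
[ 0.90662315 -0.630486   -0.09398819]
```

>>> move_arm:
  motion:
    - [[0,0,0],[0,0,-0.17],-1]
    - [[0,0,0],[0,0,-0.17],-1]
    - [[0,0,0],[0,0,-0.17],-1]
    - [[0,0,0],[0,0,-0.17],-1]
    - [[0,0,0],[0,0,-0.17],-1]
    - [[0,0,0],[0,0,-0.17],-1]
    - [[0,0,0],[0,0,-0.17],-1]
    - [[0,0,0],[0,0,-0.17],-1]
    - [[0,0,0],[0,0,-0.17],-1]
    - [[0,0,0],[0,0,-0.18],-1]
    - [[0,0,0],[0,0,0],-1]
    - [[0,0,0],[0,0,0],-1]

```text
clock: 48.8
position: [0.5545, -0.0146, 0.0705]
ee_rot: [0.036, 0.999, 0.0, 0.0]
ft_force: [0.2, 3.8, -1.2]
grip_width: 0.156
grasp_force: 42.4
```

```bash
python3 -c "
from h import *
need(ster(0,-.243,.07),YAW+np.pi/2);print(manip.get_obs()['torque'])"
```

```text
clk 48.8 pos [ 0.5545 -0.0146  0.0705] yaw_y 1.498 tiltz [ 0.     0.001 -1.   ] j [ 0.83  0.6  -1.12  1.78  0.59  1.14  1.01]
shift total [-0.0002  0.0003  0.0007] len mm 0.6 F [ 0.2  3.8 -1.2] w 0.156 gf 42.4
turn z (scaled total) -0.0071
[ 0.77634026 -0.13318456  0.09808968]
```

>>> move_arm:
  motion:
    - [[0,0,0],[0,0,0],-0.3]
    - [[0,0,0],[0,0,0],-0.3]
    - [[0,0,0],[0,0,0],-0.3]
    - [[0,0,-0.03],[0,0,0],-0.3]
    - [[0,0,-0.05],[0,0,0],-0.3]
    - [[0,0,-0.06],[0,0,0],-0.3]
    - [[0,0,-0.06],[0,0,0],-0.3]
    - [[0,-0.05,0],[0,0,0],-0.3]
    - [[0,-0.05,0],[0,0,0],-0.3]
    - [[0,-0.06,0],[0,0,0],-0.3]
    - [[0,-0.06,0],[0,0,0],-0.3]
    - [[0,0,0],[0,0,0],-0.3]

```text
clock: 50.0
position: [0.5413, -0.1876, 0.2194]
ee_rot: [0.041, 0.999, -0.001, -0.001]
ft_force: [-0.7, -0.4, -0.3]
grip_width: 0.352
grasp_force: 0.0
```

```bash
python3 - <<'E'
from h import *
T,t=snap('top','t6');S,s=snap('side','s6');need([.5,-.25,.2])
t=t.astype(np.uint8)
v=cv2.cvtColor(t,cv2.COLOR_BGR2HSV)[...,2]
u0,v0=245,175
m=np.zeros(v.shape,np.uint8);m[v0-15:v0+15,u0-15:u0+15]=(v[v0-15:v0+15,u0-15:u0+15]<62)*255
for k in cv2.findContours(m,0,2)[0]:
    if cv2.contourArea(k)>8:
        r=cv2.minAreaRect(k);b=cv2.boxPoints(r);print(r);print([np.round(plane(T,*x,.096),4) for x in b])
g=t.mean(2).astype(int);print(g[v0-12:v0+12,u0-12:u0+12])
# cover check again
g=cv2.GaussianBlur(cv2.cvtColor(s,cv2.COLOR_BGR2GRAY),(0,0),.6).astype(np.float32)
for a in np.arange(0,.06,.01):
    p=a+.179;q=np.array([proj(S,ster(.083-.2246*np.cos(p),y,.045+.2246*np.sin(p))) for y in np.linspace(-.05,.05,21)],np.float32)
    print(round(a,2),round(float(cv2.remap(g,q[:,:1],q[:,1:],1).mean()),1))
E
```

```text
clk 50.1 pos [ 0.5422 -0.1807  0.22  ] yaw_y 1.496 tiltz [-0.  0. -1.] j [ 1.18  0.49 -1.22  1.58  0.46  1.41  1.41]
shift total [ 0.0492 -0.0964  0.0267] len mm 83.6 F [ 0.1  0.8 -0.3] w 0.355 gf 0.0
((244.5, 179.5), (11.0, 3.0), 90.0)
[array([ 0.5561, -0.0089,  0.096 ]), array([ 0.5562, -0.0186,  0.096 ]), array([ 0.5201, -0.0193,  0.096 ]), array([ 0.52  , -0.0097,  0.096 ])]
[[149 172 176 176 174 176 176 175 177 177 177 174 177 175 176 175 177 178
  179 176 177 177 175 178]
 [157 172 177 176 177 176 177 175 177 179 179 177 172 155 153 176 176 176
  177 178 177 178 179 179]
 [162 175 177 177 177 179 176 178 176 177 172 164 161 140 136 172 175 177
  178 179 176 176 177 176]
 [163 175 177 175 174 176 178 174 157 153 148 119 146 134 111 155 175 177
  175 176 179 178 179 178]
 [163 177 177 176 176 178 178 174 143 115 106  85 134 128  80 135 173 153
  147 168 179 178 179 180]
 [164 177 177 177 166 164 172 165 147 128 100  81 123 114  62 114 151 133
  138 169 176 176 178 178]
 [168 174 176 173 157 137 147 147 138 133 104  86 119 108  58 102 140 137
  151 169 176 176 176 180]
 [168 175 1
[... 1071 characters left out ...]
2
  142 143 142 140 164 182]
 [180 180 175 158 136 139 143 144 141 105  49  35  36  49 107 139 143 144
  144 141 132 148 172 181]
 [178 182 178 162 140 139 146 144 131  95  43  30  34  45 109 141 146 147
  146 139 125 147 181 185]
 [180 180 180 172 149 133 143 142 129  90  35  24  29  53 109 143 144 146
  142 133 138 171 183 183]
 [181 182 181 182 170 149 136 140 135  99  46  20  27  54 111 143 145 139
  134 143 168 182 184 184]
 [182 182 178 181 180 171 147 129 129 117  82  58  44  77 122 142 134 129
  147 169 182 188 186 183]
 [182 182 182 180 185 180 171 160 152 130 102  95  94 102 115 127 149 163
  173 181 185 185 184 186]]
0.0 129.2
0.01 138.2
0.02 144.2
0.03 145.0
0.04 139.5
0.05 128.9
```

```bash
python3 -c "
from h import *
print(order.hand_in())"
```

```text
the job is handed in; nothing more can be done
None
```

The job is handed in: the one steel tumbler and the white dish (all that was on the mat) are upright in the tray, the cover is fully shut, and the timer was wound past 30 and turned back to 15 minutes; the hand-in gave no verdict.

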